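# Slide the drying tray into the bench rack above the bottle

## Task

Take the perforated tray by its black grip and slide it into the rack, grip towards you, on the lowest pair of runners that clears the bottle standing inside. Push it fully home until it bears on the bumpers of the blue back stop, wherever that is clamped: hold it there with a steady light push of about 10 N for half a second, and never force it against the rack (25 N at the very most) if it catches. Leave it lying in its runners against the stop and let go, with the bottles and the other things on the bench left as they stand.

Things in the scene. Friction and masses are not known exactly. Their poses are not given: they have to be found in the camera images.
- tray: Perforated aluminium tray on the bench: flat sheet 170 mm deep (its x) x 190 mm wide (y) x 3 mm thick, 0.2 to 0.31 kg. Origin: centre of the sheet's underside; +x to the rear edge, which enters the rack first; z up. A 15 mm high lip stands along the front edge, with a black bar grip before it on two thin arms at y = +-44 mm. Held by the grip alone, the rear may sag a little, depending on load and hold
- tray_grip (a point): Centre of the tray's black bar grip, 12 mm thick (tray x) x 100 mm wide (tray y) x 24 mm high: at tray x = -135 mm, y = 0, z = +32 mm. There are 44 mm free between the bar and the front lip, and 80 mm free between the two arms
- rack: Open steel rack, fixed, 170 mm deep x 226 mm wide x 250 mm high, open in front and on top. Origin: on the bench, middle of its footprint; +x from the mouth to the back, z up. Four pairs of U runners for the tray's side edges, x = -85 to +85 mm, ledge tops at z = 78, 116, 154 and 192 mm. A tray fully home lies square on the ledges against the back stop, its origin at x = -30 to 0 mm, y = 0
- rack_mouth (a point): Middle of the mouth of the rack, between the lowest runners (rack x = -85 mm, y = 0, z = 78 mm; rack axes). Each U is 9 mm high inside; its webs are at y = +-97.5 mm (2.5 mm play each side of the tray), its ledges reach in to y = +-82.5 mm. The runners' ends flare out over x = -85 to -98 mm, by about 6.5 mm down and up and 5 mm sideways
- backstop: The rack's blue back stop: two uprights with black rubber bumpers at y = +-60 mm, clamped by hand at any depth, so that the bumper faces stand anywhere from rack x = +55 to +85 mm. The pose given is that of its fixed base bar (origin and axes are the rack's own) and does not show the setting: it must be felt. The bumpers yield about 1 mm per 8 N and bottom out after 5 mm
- bottle_small: Glass bottle with blue cap, 56 mm diameter, 100 mm high with cap, upright. Origin: centre of its underside. One of the three bottles stands inside the rack, the others elsewhere on the bench
- bottle_medium: Glass bottle with blue cap, 70 mm diameter, 138 mm high with cap, upright. Origin: centre of its underside
- bottle_large: Glass bottle with blue cap, 86 mm diameter, 176 mm high with cap, upright. Origin: centre of its underside
- tip_box: Pipette tip box, 122 x 84 x 62 mm, a bystander beyond the tray and the rack. Origin: centre of its underside
- tube_rack: Orange tube rack, 100 x 210 mm and 88 mm high with its tubes, a bystander on the left. Origin: centre of its underside
- beaker: Glass beaker, 72 mm diameter, 95 mm high, a bystander on the left. Origin: centre of its underside
- glove_box: Box of gloves, 125 x 240 x 75 mm, a bystander on the right. Origin: centre of its underside

How it is judged (in metres and radians):
On the way, in this order (a step that is already met when the one before it is completed fails the run):
1. the tray has entered the lowest pair of runners that clears the bottle, its rear third inside (((horizontal distance between bottle_small and rack below 0.07 m and z of tray in the frame of rack between 0.112 and 0.12 m) or (horizontal distance between bottle_medium and rack below 0.07 m and z of tray in the frame of rack between 0.15 and 0.158 m) or (horizontal distance between bottle_large and rack below 0.07 m and z of tray in the frame of rack between 0.188 and 0.196 m)) and x of tray in the frame of rack between -0.12 and -0.042 m and y of tray in the frame of rack between -0.006 and 0.006 m), for 0.1 s.
2. the tray is pushed home and bears on the back stop with a steady 4 to 20 N (((horizontal distance between bottle_small and rack below 0.07 m and z of tray in the frame of rack between 0.112 and 0.12 m) or (horizontal distance between bottle_medium and rack below 0.07 m and z of tray in the frame of rack between 0.15 and 0.158 m) or (horizontal distance between bottle_large and rack below 0.07 m and z of tray in the frame of rack between 0.188 and 0.196 m)) and contact force between tray and backstop between 4 and 20 N), for 0.3 s.
At the end, for the whole second after the job is handed in: The tray lies at rest and flat (0.03 rad) in the lowest runners that clear the bottle in the rack (within 4 mm of the ledge height), its rear edge still touching the back stop (over 0.03 N), within 5 mm sideways and 0.04 rad of square, released by the fingers (((horizontal distance between bottle_small and rack below 0.07 m and z of tray in the frame of rack between 0.112 and 0.12 m) or (horizontal distance between bottle_medium and rack below 0.07 m and z of tray in the frame of rack between 0.15 and 0.158 m) or (horizontal distance between bottle_large and rack below 0.07 m and z of tray in the frame of rack between 0.188 and 0.196 m)) and x of tray in the frame of rack between -0.032 and 0.004 m and contact force between tray and backstop above 0.03 N and y of tray in the frame of rack between -0.005 and 0.005 m and angle between the x axis of tray and the x axis of rack, either way round below 0.04 rad and angle between tray's own z axis and vertical below 0.03 rad and linear speed of tray below 0.01 m/s and contact force between the fingers and tray below 0.1 N).
It fails at once if the tray is forced against the rack or its back stop with more than 25 N (contact force between tray and rack above 25 N).
It fails at once if a bottle is shifted by more than 10 mm or tipped by more than 0.2 rad (distance of any of bottle_small, bottle_medium, bottle_large from where it was at the start of the episode above 0.01 m or angle between any of bottle_small, bottle_medium, bottle_large's own z axis and vertical above 0.2 rad).
It fails at once if another bystander (tip box, tube rack, beaker, glove box) is shifted by more than 20 mm (distance of any of tip_box, tube_rack, beaker, glove_box from where it was at the start of the episode above 0.02 m).
It also fails if it takes over 54 s, if anything falls off the work surface, if the arm or the gripper's body presses on something with over 40 N, if the wrist force passes 120 N, or if a joint passes its speed limit or range.

## Robot

A 6-joint arm with a two-finger parallel gripper is mounted at the origin on the work surface. World frame = base frame: x ahead of the robot, y to its left, z up, the work surface at z = 0. Lengths are in m, angles in degrees, forces in N, time in s.
With the tool pointing down it reaches from about 0.4 to 0.825 m from the base axis. Payload 7 kg.
Tool frame: the origin (TCP) lies at the very end of the fingers, on their centre line; the grasp point (between the pads) lies 19 mm behind it (ctrl.tcp_to_grasp is the distance from the TCP to the grasp point, in m); z points along the fingers, y is the direction in which the jaws open and shut (so a half turn about z gives the same grasp; the last joint's range is limited). The gripper opens to 88 mm and grips with 3 to 60 N. Pads are 19 mm wide; open, the fingers measure 130 mm over their backs; the gripper's body (78 mm by 193 mm) begins 47 mm behind the grasp point.
Start: joints at [-51.331, 20.546, 0.682, 0, -70.136, -16.507], TCP at [0.255, -0.625, 0.227] pointing down, gripper open.
Joint ranges: [-176.03, 176.03], [-82.01, 121.73], [-58.28, 71.71], [-173.87, 95.51], [-174.79, -0.11], [-173.66, 173.66]. Speed limits (degrees/s): [136.94, 136.94, 172.46, 180, 180, 180].

## Interface

Orientations are given as [roll, pitch, yaw] about the fixed x, y, z axes, in that order (R = Rz(yaw) Ry(pitch) Rx(roll)).
In Python, from plant import ctrl gives the robot as it stands.
- The arm moves only by the tool jog_arm, never from a script. Its argument "commands" is a list of rows, each an object of numbers: "x", "y", "z": the shift along the tool's x, y, z in cm; "roll": the turn about the tool's z in rad. In form: [{"x": .., "y": .., "z": .., "roll": ..}, ...]. A call has 1 to 12 rows; each row shifts and turns the commanded pose from where the row before left it, along the tool's axes as they then stand; what a row does not reach is not made up. A row lasts 1/10 s, in which the tool goes at most 50 mm and 8.59 degrees, less where a joint would pass 70% of its speed; a pose out of reach is approached as far as the arm can. A call is refused whole if a number of a shift passes 5 or a number of a turn 0.15, either way. A call with a gripper value outside its range is refused whole. "gripper" is the finger opening in cm, from 0 to 8.76, set as the call begins (left out, the last holds). The fingers move at their own pace and stop on an object; the grip force is fixed at half the most. Time passes only in rows, so rows that do not move let the fingers close. It gives the time, the measured TCP pose, the force and the opening at its end, in the units of the state.
- ctrl.get_obs(): the state, without advancing time (a new reading comes with each control period).
- ctrl.snapshot(name): name is "scene" or "top" or "wrist"; returns a dict with "image" (420x560x3 uint8, red, green, blue), "mtx" (3x3 intrinsics, pixels), "position" and "orientation" of the camera in the world; the wrist camera has in their place "hand_eye" (4x4, takes a point from camera to tool coordinates, whose origin is the TCP and whose axes are the flange's). Camera axes: x right, y up, looking along -z (the intrinsics and any distortion apply to the point x, -y, -z); pixel columns grow to the right and rows downward; lengths in m; the calibration is good to about 2 mm. A picture is of the moment at which its call begins: read the wrist's pose just before it. There is no depth.
- ctrl.close_job(): hands the job in, once; it reports no verdict.
Trained networks look in the newest picture that a camera, given by its name, has taken for a name from the list of things; names that differ only in an ending like _2 or _b are one class to them, and where a whole thing is asked for, a point or a joint stands for the part that bears it (a point fixed in the world has none). Each returns a list of dicts, best first, with "confidence" (0 to 1); they miss things now and then, are a little off and sometimes report something else, mostly with a low value. They report only what shows in the picture. A call takes as long as a camera call.
- ctrl.search_frame(camera, query): "position" ([column, row] as shares, 0 to 1, of the picture: columns of its width, rows of its height, amid what is visible of it).
- ctrl.regions_of(camera, query): "mask" (420x560 bool, what is visible of it) and "position" ([column, row] as shares, 0 to 1, of the picture: columns of its width, rows of its height, amid what is visible of it).
The state is a dict: "clock": time; "joint_pos": joint angles; "qvel": joint speeds; "tau": joint torques, N m; "tool_pos": TCP position; "orientation": TCP orientation; "force": force on the tool from outside, world axes, zero at the start; "moment": the same for the moment, N m; "opening": finger opening in m.
Only numpy, scipy, OpenCV 4.12 (cv2) and the standard library are available. Lean on these libraries where they do the work, as an engineer would, in place of code of your own. Each camera call takes 0.05 s, during which the arm holds its last target.

## Working session

There is one attempt and no reset: what is moved stays moved. The work goes in short steps, Python scripts to look and compute and a tool call to move; the robot and the scene stay as the last step left them, time stands still between calls to the robot, and variables do not carry over. Pictures are saved under pics/ and viewed, and the job is handed in when it is done.

Besides the shell and the picture viewer there is one more tool, called after "Call:" as name([rows], argument=value, ...), one row to a line, values as JSON. jog_arm: Moves the arm, as the interface text tells. Its arguments: {"type":"object","properties":{"commands":{"type":"array"},"gripper":{"type":"number"}},"required":["commands"]}

```bash
ls; mkdir -p pics
python3 - <<'E'
from plant import ctrl
import cv2,numpy as np
print(ctrl.get_obs())
for n in ["scene","top"]:
    s=ctrl.snapshot(n); cv2.imwrite(f"pics/{n}0.png",s["image"][:,:,::-1])
    print(n,s["mtx"],s["position"],s["orientation"],[k for k in s])
    for q in ["tray","tray_grip","rack","rack_mouth","backstop","bottle_small","bottle_medium","bottle_large"]:
        print(q,[(np.round(np.array(d["position"])*[560,420],1),round(d["confidence"],2)) for d in ctrl.search_frame(n,q)][:3])
E
```

```text
pics
{'clock': 0.0, 'joint_pos': array([-5.13326884e+01,  2.05895642e+01,  6.33134169e-01, -1.87575128e-02,
       -7.01362916e+01, -1.65051419e+01]), 'qvel': array([-0.02272045, -0.08071102,  0.05103399, -0.08284525,  0.05194102,
       -0.04116748]), 'tau': array([ 6.00043259e-04, -5.82719064e+01,  2.93059140e+01,  6.99768886e+00,
        6.81325051e-03, -1.37835950e-04]), 'tool_pos': array([ 0.25438868, -0.62469374,  0.22564324]), 'orientation': array([ 1.79906089e+02, -9.43794996e-03, -1.57844210e+02]), 'force': array([ 0.13402381, -0.0471474 ,  0.21278159]), 'moment': array([ 0.04899321, -0.02608151, -0.01233597]), 'opening': 0.08785243071908959}
scene [[388.93362197   0.         275.98950361]
 [  0.         388.93362197 210.41960737]
 [  0.           0.           1.        ]] [ 1.43444287 -0.30579988  1.37439307] [34.04319826 -0.27353581 72.00665738] ['image', 'mtx', 'position', 'orientation']
tray [(array([338.5, 196.4]), 0.88)]
tray_grip [(array([333.4, 194.5]), 0.82)]
rack [(array([248.8, 243.8]), 0.57)]
rack_mouth [(array([250.5, 244.4]), 0.72)]
backstop [(array([255.1, 249
[... 170 characters left out ...]
), 0.47)]
top [[442.27012468   0.         276.98618483]
 [  0.         442.27012468 212.68315278]
 [  0.           0.           1.        ]] [2.68937136e-01 9.79867352e-04 1.80511396e+00] [ 10.11398639  -0.91124779 -88.91578065] ['image', 'mtx', 'position', 'orientation']
tray [(array([208.3, 215.9]), 0.92)]
tray_grip [(array([203.6, 214.1]), 0.88), (array([329. , 148.7]), 0.53)]
rack [(array([310. , 158.8]), 0.86)]
rack_mouth [(array([310.2, 158.7]), 0.67)]
backstop [(array([316.8, 153.9]), 0.72)]
bottle_small [(array([388. , 228.7]), 0.78), (array([120.2, 226.2]), 0.29)]
bottle_medium [(array([318.5, 159.4]), 0.6), (array([379.4, 268.1]), 0.52)]
bottle_large [(array([304.4, 176.4]), 0.93)]
```

View pics/scene0.png

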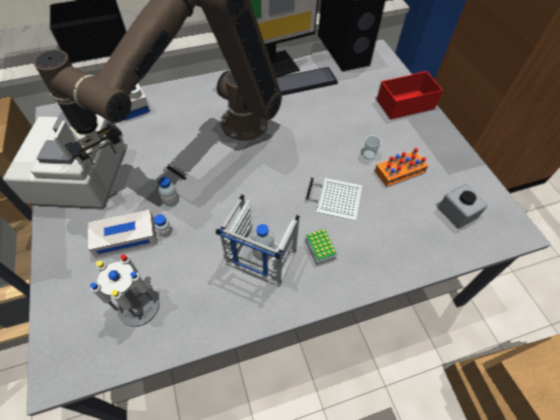

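View pics/top0.png

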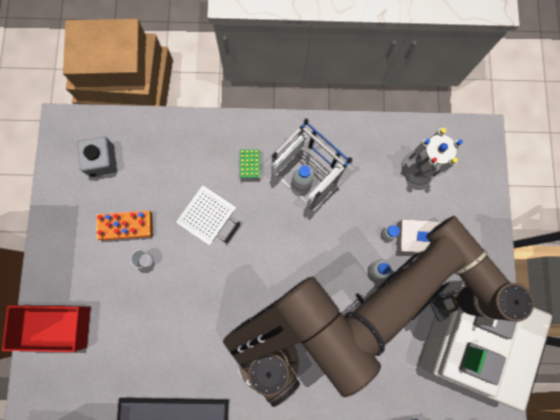

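Run:
```python
import cv2
for n,(a,b,c,d) in {"scene":(130,260,130,390),"top":(110,300,80,420)}.items():
    i=cv2.imread(f"pics/{n}0.png")[a:b,c:d]; cv2.imwrite(f"pics/{n}0z.png",cv2.resize(i,None,fx=800/(d-c),fy=800/(d-c),interpolation=cv2.INTER_CUBIC))
i=cv2.imread("pics/scene0.png")[170:310,180:320];cv2.imwrite("pics/rackz.png",cv2.resize(i,(600,600),interpolation=cv2.INTER_CUBIC))
```

```text
(no output)
```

View pics/scene0z.png

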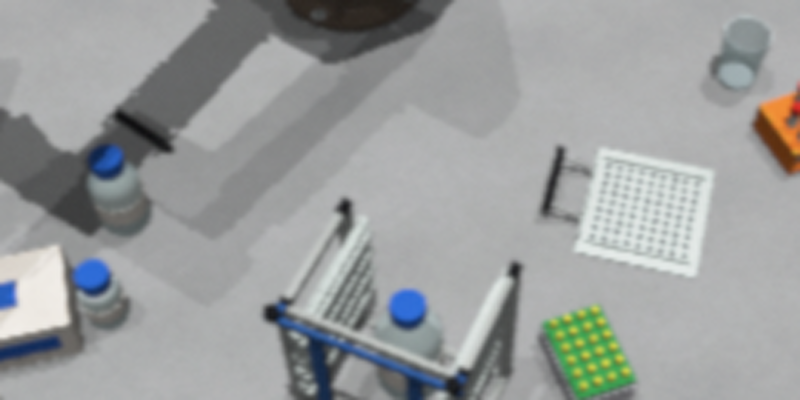

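View pics/top0z.png

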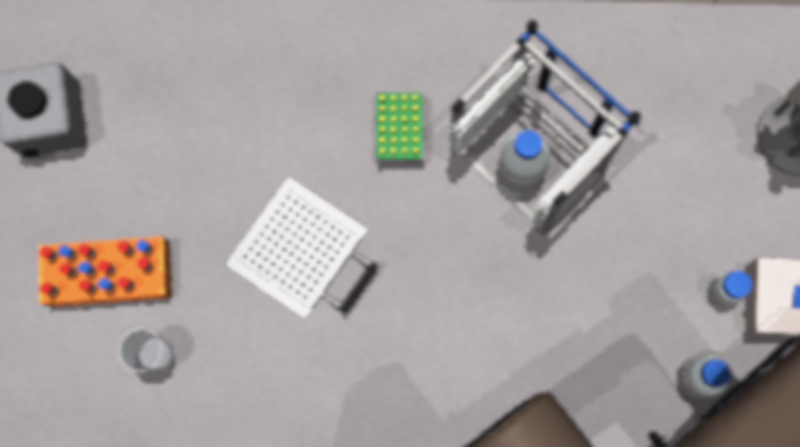

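View pics/rackz.png

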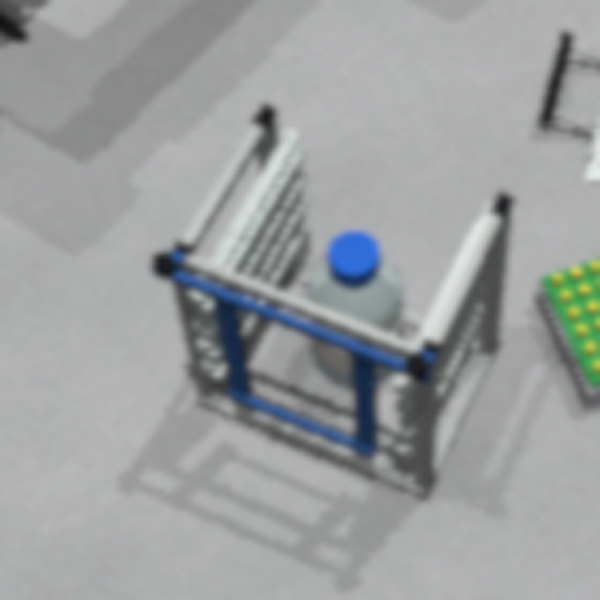

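```bash
cat > h.py <<'E'
import numpy as np, cv2
from scipy.spatial.transform import Rotation as R
from scipy.optimize import least_squares
F=np.diag([1.,-1,-1])
CAM={"scene":(388.93362197,275.98950361,210.41960737,[1.43444287,-0.30579988,1.37439307],[34.04319826,-0.27353581,72.00665738]),
"top":(442.27012468,276.98618483,212.68315278,[2.68937136e-01,9.79867352e-04,1.80511396],[10.11398639,-0.91124779,-88.91578065])}
def cam(n):
    f,cx,cy,p,o=CAM[n]; return np.array([[f,0,cx],[0,f,cy],[0,0,1]]),np.array(p),R.from_euler('xyz',o,degrees=True).as_matrix()
def proj(c,P):
    K,p,Rm=c; q=(np.atleast_2d(P)-p)@Rm@F; u=q@K.T; return u[:,:2]/u[:,2:]
def ray(c,uv,z):
    K,p,Rm=c; d=Rm@F@np.linalg.inv(K)@np.array([uv[0],uv[1],1.]); return p+d*(z-p[2])/d[2]
def pose(v,P):
    x,y,a=v; c,s=np.cos(a),np.sin(a); P=np.atleast_2d(P)
    return np.c_[x+c*P[:,0]-s*P[:,1],y+s*P[:,0]+c*P[:,1],P[:,2]]
E
python3 - <<'E'
from h import *
t=cam("top");s=cam("scene")
zt=lambda p:np.array(p)/(800/340)+[80,110]
zs=lambda p:np.array(p)/(800/260)+[130,130]
zr=lambda p:np.array(p)*(140/600)+[180,170]
print("tray corners top",[ray(t,zt(p),0.003)[:2].round(4) for p in [(290,178),(367,232),(306,317),(228,263)]])
print("tray corners scene",[ray(s,zs(p),0.003)[:2].round(4) for p in [(600,150),(713,171),(695,275),(577,250)]])
print("grip top",[ray(t,zt(p),0.044)[:2].round(4) for p in [(375,264),(346,308)]])
print("rack top",[ray(t,zt(p),0.25)[:2].round(4) for p in [(532,25),(634,118),(458,106),(540,218)]])
print("rack scene",[ray(s,zr(p),0.25)[:2].round(4) for p in [(420,358),(165,263),(504,202),(265,115)]])
for z in(.1,.138,.176): print("cap in rack",z,ray(t,zt((528,143)),z)[:2],ray(s,zr((354,245)),z)[:2])
for z in(.1,.138,.176): print("capA",z,ray(t,zt((738,284)),z)[:2],ray(s,zs((93,268)),z)[:2])
for z in(.1,.138,.176): print("capB",z,ray(t,zt((715,372)),z)[:2],ray(s,zs((106,155)),z)[:2])
E
```

```text
tray corners top [array([0.6988, 0.2883]), array([0.6044, 0.1485]), array([0.4523, 0.2488]), array([0.544 , 0.3889])]
tray corners scene [array([0.459 , 0.2501]), array([0.545 , 0.3914]), array([0.7009, 0.2917]), array([0.6133, 0.1535])]
grip top [array([0.5414, 0.1295]), array([0.4648, 0.1761])]
rack top [array([ 0.8964, -0.12  ]), array([ 0.7478, -0.28  ]), array([ 0.7606, -0.0059]), array([ 0.5859, -0.1346])]
rack scene [array([ 0.8762, -0.112 ]), array([ 0.7353, -0.2764]), array([ 0.763 , -0.0037]), array([ 0.6206, -0.1641])]
cap in rack 0.1 [ 0.7457127  -0.12648577] [ 0.67555137 -0.10700809]
cap in rack 0.138 [ 0.73508733 -0.12364509] [ 0.69818008 -0.11293569]
cap in rack 0.176 [ 0.72446196 -0.1208044 ] [ 0.7208088  -0.11886328]
capA 0.1 [ 0.51205129 -0.47725463] [ 0.50918946 -0.47388588]
capA 0.138 [ 0.50663328 -0.46659675] [ 0.53677877 -0.46887387]
capA 0.176 [ 0.50121526 -0.45593886] [ 0.56436808 -0.46386187]
capB 0.1 [ 0.36608991 -0.43550365] [ 0.33172813 -0.42969251]
capB 0.138 [ 0.36392477 -0.42577622] [ 0.364609   -0.42599826]
capB 0.176 [ 0.36175963 -0.4160488 ] [ 0.39748988 -0.42230402]
```

```bash
cat >> h.py <<'E'
def wcam(obs,s):
    H=np.array(s["hand_eye"]); Rt=R.from_euler('xyz',obs["orientation"],degrees=True).as_matrix()
    return np.array(s["mtx"]),np.array(obs["tool_pos"])+Rt@H[:3,3],Rt@H[:3,:3]
def shot(ctrl,name):
    o=ctrl.get_obs(); s=ctrl.snapshot("wrist"); cv2.imwrite(f"pics/{name}.png",s["image"][:,:,::-1])
    c=wcam(o,s); np.savez(f"pics/{name}.npz",K=c[0],p=c[1],R=c[2]); return o,s,c
def load(name):
    d=np.load(f"pics/{name}.npz"); return d["K"],d["p"],d["R"]
def go(p,yaw,q,yawq,n):
    "rows from commanded pose p,yaw(deg) to q,yawq; linear"
    p=np.array(p,float);q=np.array(q,float);dy=(yawq-yaw);rows=[]
    cur=p.copy();cy=yaw
    for i in range(1,n+1):
        tgt=p+(q-p)*i/n; d=(tgt-cur)*100
        a=np.radians(cy); r=dict(x=round(d@[np.cos(a),np.sin(a),0],2),y=round(d@[np.sin(a),-np.cos(a),0],2),z=round(-d[2],2),roll=round(-np.radians(dy)/n,4))
        a=np.radians(cy);w=np.array([np.cos(a)*r['x']+np.sin(a)*r['y'],np.sin(a)*r['x']-np.cos(a)*r['y'],-r['z']])/100
        cur=cur+w; cy-=np.degrees(r['roll']); rows.append(r)
    import json
    for k in range(0,n,12): print(json.dumps(rows[k:k+12]))
    print("end",cur,cy)
E
python3 - <<'E'
from plant import ctrl
from h import *
o,s,c=shot(ctrl,"w0"); print(s["mtx"],s["hand_eye"],c[1],s.keys())
E
```

```text
[[310.13976545   0.         275.70939953]
 [  0.         310.13976545 212.36090989]
 [  0.           0.           1.        ]] [[-1.70305117e-03  9.52165607e-01  3.05577743e-01  8.26692492e-02]
 [ 9.99998470e-01  1.49933634e-03  9.01348607e-04  2.32854179e-04]
 [ 4.00069328e-04  3.05578811e-01 -9.52166703e-01 -1.58972538e-01]
 [ 0.00000000e+00  0.00000000e+00  0.00000000e+00  1.00000000e+00]] [ 0.17793252 -0.65610071  0.38553524] dict_keys(['image', 'mtx', 'hand_eye'])
```

View pics/w0.png

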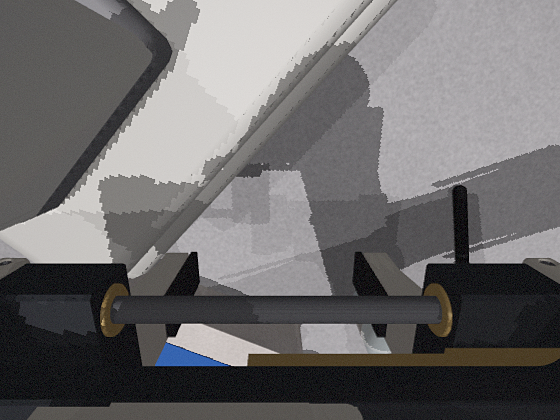

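Run:
```python
from h import *
go([.2546,-.6247,.227],-157.84,[.66,-.12,.45],-33,18)
```

```text
[{"x": -3.14, "y": 1.75, "z": -1.24, "roll": -0.121}, {"x": -3.33, "y": 1.35, "z": -1.24, "roll": -0.121}, {"x": -3.48, "y": 0.94, "z": -1.24, "roll": -0.121}, {"x": -3.55, "y": 0.52, "z": -1.24, "roll": -0.121}, {"x": -3.6, "y": 0.09, "z": -1.23, "roll": -0.121}, {"x": -3.58, "y": -0.36, "z": -1.24, "roll": -0.121}, {"x": -3.51, "y": -0.78, "z": -1.24, "roll": -0.121}, {"x": -3.39, "y": -1.19, "z": -1.24, "roll": -0.121}, {"x": -3.22, "y": -1.6, "z": -1.24, "roll": -0.121}, {"x": -3.01, "y": -1.98, "z": -1.24, "roll": -0.121}, {"x": -2.74, "y": -2.32, "z": -1.24, "roll": -0.121}, {"x": -2.45, "y": -2.64, "z": -1.24, "roll": -0.121}]
[{"x": -2.1, "y": -2.92, "z": -1.24, "roll": -0.121}, {"x": -1.74, "y": -3.14, "z": -1.23, "roll": -0.121}, {"x": -1.35, "y": -3.34, "z": -1.24, "roll": -0.121}, {"x": -0.94, "y": -3.47, "z": -1.24, "roll": -0.121}, {"x": -0.51, "y": -3.56, "z": -1.24, "roll": -0.121}, {"x": -0.07, "y": -3.6, "z": -1.24, "roll": -0.121}]
end [ 0.66003728 -0.11997858  0.45      ] -33.049792220506646
```

Call:
jog_arm([
  {"x": -3.14,"y": 1.75,"z": -1.24,"roll": -0.121},
  {"x": -3.33,"y": 1.35,"z": -1.24,"roll": -0.121},
  {"x": -3.48,"y": 0.94,"z": -1.24,"roll": -0.121},
  {"x": -3.55,"y": 0.52,"z": -1.24,"roll": -0.121},
  {"x": -3.6,"y": 0.09,"z": -1.23,"roll": -0.121},
  {"x": -3.58,"y": -0.36,"z": -1.24,"roll": -0.121},
  {"x": -3.51,"y": -0.78,"z": -1.24,"roll": -0.121},
  {"x": -3.39,"y": -1.19,"z": -1.24,"roll": -0.121},
  {"x": -3.22,"y": -1.6,"z": -1.24,"roll": -0.121},
  {"x": -3.01,"y": -1.98,"z": -1.24,"roll": -0.121},
  {"x": -2.74,"y": -2.32,"z": -1.24,"roll": -0.121},
  {"x": -2.45,"y": -2.64,"z": -1.24,"roll": -0.121},
], gripper=4.4)

```text
clock: 2.15
tool_pos: [0.5255, -0.2873, 0.376]
orientation: [-180.0, -0.0, -74.4]
force: [0.1, -1.3, 0.3]
opening: 0.0437
```

Call:
jog_arm([
  {"x": -2.1,"y": -2.92,"z": -1.24,"roll": -0.121},
  {"x": -1.74,"y": -3.14,"z": -1.23,"roll": -0.121},
  {"x": -1.35,"y": -3.34,"z": -1.24,"roll": -0.121},
  {"x": -0.94,"y": -3.47,"z": -1.24,"roll": -0.121},
  {"x": -0.51,"y": -3.56,"z": -1.24,"roll": -0.121},
  {"x": -0.07,"y": -3.6,"z": -1.24,"roll": -0.121},
  {"x": 0},
  {"x": 0},
  {"x": 0},
])

```text
validation failed for argument at $.co...
```

Run:
```python
from plant import ctrl
from h import *
o,s,c=shot(ctrl,"w1"); print(o["tool_pos"],o["orientation"],c[1],o["clock"])
for q in ["rack","rack_mouth","backstop","bottle_large"]:
    print(q,[(np.round(np.array(d["position"])*[560,420],1),round(d["confidence"],2)) for d in ctrl.search_frame("wrist",q)][:3])
```

```text
[ 0.52551958 -0.28729885  0.37604944] [-1.79975118e+02 -1.39998126e-02 -7.43522212e+01] [ 0.54818578 -0.36693082  0.53504226] 2.15
rack [(array([ 91.7, 214.4]), 0.7)]
rack_mouth [(array([ 93.2, 210.5]), 0.58)]
backstop [(array([ 27.8, 175.6]), 0.97), (array([353. ,   8.2]), 0.66)]
bottle_large [(array([ 96.6, 255.4]), 0.74)]
```

View pics/w1.png

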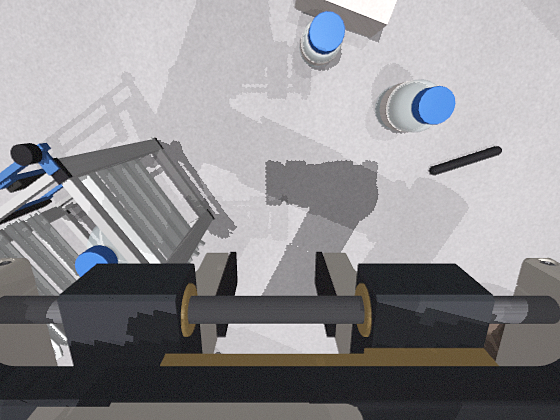

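Call:
jog_arm([
  {"x": -2.1,"y": -2.92,"z": -1.24,"roll": -0.121},
  {"x": -1.74,"y": -3.14,"z": -1.23,"roll": -0.121},
  {"x": -1.35,"y": -3.34,"z": -1.24,"roll": -0.121},
  {"x": -0.94,"y": -3.47,"z": -1.24,"roll": -0.121},
  {"x": -0.51,"y": -3.56,"z": -1.24,"roll": -0.121},
  {"x": -0.07,"y": -3.6,"z": -1.24,"roll": -0.121},
  {"x": 0,"y": 0,"z": 0,"roll": 0},
  {"x": 0,"y": 0,"z": 0,"roll": 0},
  {"x": 0,"y": 0,"z": 0,"roll": 0},
])

```text
clock: 3.3
tool_pos: [0.6594, -0.1216, 0.4491]
orientation: [180.0, 0.0, -33.2]
force: [0.6, 0.0, 0.2]
opening: 0.0441
```

Run:
```python
from plant import ctrl
from h import *
o,s,c=shot(ctrl,"w2"); print(o["tool_pos"],o["orientation"],c[1],o["clock"],o["force"])
for q in ["rack","rack_mouth","backstop","bottle_large"]:
    print(q,[(np.round(np.array(d["position"])*[560,420],1),round(d["confidence"],2)) for d in ctrl.search_frame("wrist",q)][:3])
```

```text
[ 0.65936617 -0.12158488  0.44908588] [ 1.79962621e+02  4.02617521e-02 -3.31912907e+01] [ 0.72939485 -0.16667568  0.60799993] 3.3 [0.5922779  0.04844279 0.21572562]
rack [(array([220.9,  69.2]), 0.93)]
rack_mouth [(array([222.6,  69.6]), 0.57)]
backstop [(array([257.9,  24.1]), 0.67)]
bottle_large [(array([253.4, 131.5]), 0.66)]
```

View pics/w2.png

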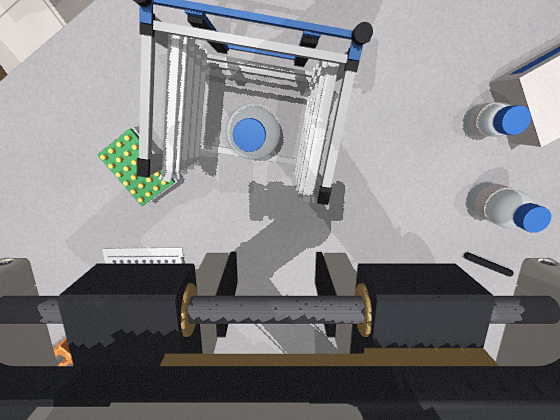

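Run:
```python
import cv2
i=cv2.imread("pics/w2.png")[0:215,110:390];cv2.imwrite("pics/w2z.png",cv2.resize(i,None,fx=2.75,fy=2.75,interpolation=cv2.INTER_CUBIC))
```

```text
(no output)
```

View pics/w2z.png

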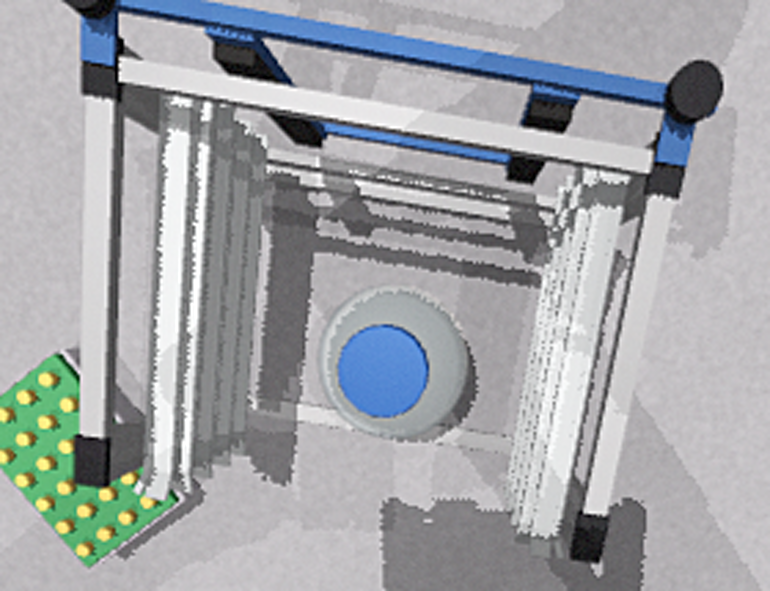

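Run:
```python
from h import *
c=load("w2"); z=lambda p:np.array(p)/2.75+[110,0]
P={}
for k,p in dict(LFo=(77,437),LBo=(84,95),LFi=(110,437),LBi=(118,95),RFo=(608,516),RBo=(683,196),RFi=(578,514),RBi=(650,190),capLB0=(83,62),capLB1=(118,62),crossL=(120,83),crossLt=(120,57),crossR=(652,176),crossRt=(652,150)).items():
    P[k]=ray(c,z(p),.25); print(k,P[k].round(4))
g=lambda a,b:(np.linalg.norm((P[a]-P[b])[:2]).round(4),np.degrees(np.arctan2(*(P[b]-P[a])[1::-1])).round(2))
for a,b in [("LFo","LBo"),("LFi","LBi"),("RFo","RBo"),("RFi","RBi"),("LFo","RFo"),("LFi","RFi"),("LBi","RBi"),("crossL","crossR"),("crossLt","crossRt"),("RFo","RFi"),("LFo","LFi")]: print(a,b,g(a,b))
print("mid L",(P["LFo"]+P["LFi"]+P["LBo"]+P["LBi"])/4,"mid R",(P["RFo"]+P["RFi"]+P["RBo"]+P["RBi"])/4)
for h in(.138,.176): print(h,ray(c,z((383,371)),h))
t=cam("top"); print(ray(t,np.array((528,143))/(800/340)+[80,110],.176))
```

```text
LFo [ 0.774 -0.007  0.25 ]
LBo [ 0.8691 -0.0931  0.25  ]
LFi [ 0.7665 -0.0185  0.25  ]
LBi [ 0.8622 -0.1037  0.25  ]
RFo [ 0.623  -0.1754  0.25  ]
RBo [ 0.7164 -0.263   0.25  ]
RFi [ 0.6309 -0.1651  0.25  ]
RBi [ 0.7252 -0.2534  0.25  ]
capLB0 [ 0.8775 -0.0999  0.25  ]
capLB1 [ 0.8705 -0.1107  0.25  ]
crossL [ 0.8648 -0.1069  0.25  ]
crossLt [ 0.8713 -0.1124  0.25  ]
crossR [ 0.729  -0.2564  0.25  ]
crossRt [ 0.7369 -0.2608  0.25  ]
LFo LBo (np.float64(0.1282), np.float64(-42.16))
LFi LBi (np.float64(0.1281), np.float64(-41.66))
RFo RBo (np.float64(0.128), np.float64(-43.18))
RFi RBi (np.float64(0.1292), np.float64(-43.13))
LFo RFo (np.float64(0.2262), np.float64(-131.89))
LFi RFi (np.float64(0.1996), np.float64(-132.78))
LBi RBi (np.float64(0.2029), np.float64(-132.46))
crossL crossR (np.float64(0.202), np.float64(-132.23))
crossLt crossRt (np.float64(0.2003), np.float64(-132.15))
RFo RFi (np.float64(0.013), np.float64(52.81))
LFo LFi (np.float64(0.0138), np.float64(-123.29))
mid L [ 0.81794589 -0.05559215  0.25      ] mid R [ 0.67386668 -0.214208    0.25      ]
0.138 [ 0.72483951 -0.11739504  0.138     ]
0.176 [ 0.72520781 -0.12137943  0.176     ]
[ 0.72446196 -0.1208044   0.176     ]
```

Run:
```python
from h import *
go([.66,-.12,.45],-33.05,[.47,.25,.30],-33.05,10)
```

```text
[{"x": -3.61, "y": -2.07, "z": 1.5, "roll": -0.0}, {"x": -3.61, "y": -2.06, "z": 1.5, "roll": -0.0}, {"x": -3.61, "y": -2.07, "z": 1.5, "roll": -0.0}, {"x": -3.61, "y": -2.06, "z": 1.5, "roll": -0.0}, {"x": -3.61, "y": -2.07, "z": 1.5, "roll": -0.0}, {"x": -3.61, "y": -2.06, "z": 1.5, "roll": -0.0}, {"x": -3.61, "y": -2.07, "z": 1.5, "roll": -0.0}, {"x": -3.61, "y": -2.06, "z": 1.5, "roll": -0.0}, {"x": -3.61, "y": -2.07, "z": 1.5, "roll": -0.0}, {"x": -3.61, "y": -2.06, "z": 1.5, "roll": -0.0}]
end [0.47003067 0.24996608 0.3       ] -33.05
```

Call:
jog_arm([
  {"x": -3.61,"y": -2.07,"z": 1.5,"roll": 0},
  {"x": -3.61,"y": -2.06,"z": 1.5,"roll": 0},
  {"x": -3.61,"y": -2.07,"z": 1.5,"roll": 0},
  {"x": -3.61,"y": -2.06,"z": 1.5,"roll": 0},
  {"x": -3.61,"y": -2.07,"z": 1.5,"roll": 0},
  {"x": -3.61,"y": -2.06,"z": 1.5,"roll": 0},
  {"x": -3.61,"y": -2.07,"z": 1.5,"roll": 0},
  {"x": -3.61,"y": -2.06,"z": 1.5,"roll": 0},
  {"x": -3.61,"y": -2.07,"z": 1.5,"roll": 0},
  {"x": -3.61,"y": -2.06,"z": 1.5,"roll": 0},
  {"x": 0,"y": 0,"z": 0,"roll": 0},
  {"x": 0,"y": 0,"z": 0,"roll": 0},
])

```text
clock: 4.75
tool_pos: [0.4695, 0.25, 0.2995]
orientation: [180.0, -0.0, -32.9]
force: [0.9, 0.2, 1.1]
opening: 0.0442
```

Run:
```python
from plant import ctrl
from h import *
o,s,c=shot(ctrl,"w3"); print(o["tool_pos"],o["orientation"],c[1],o["clock"],o["force"])
for q in ["tray","tray_grip"]:
    print(q,[(np.round(np.array(d["position"])*[560,420],1),round(d["confidence"],2)) for d in ctrl.search_frame("wrist",q)][:3])
```

```text
[0.46948433 0.25003077 0.29952348] [ 1.79980380e+02 -5.53824784e-03 -3.29403565e+01] [0.5395788  0.20527329 0.45850402] 4.75 [0.91649262 0.17056791 1.05611674]
tray [(array([224.7, 109.5]), 0.81)]
tray_grip [(array([223. , 111.2]), 0.97)]
```

View pics/w3.png

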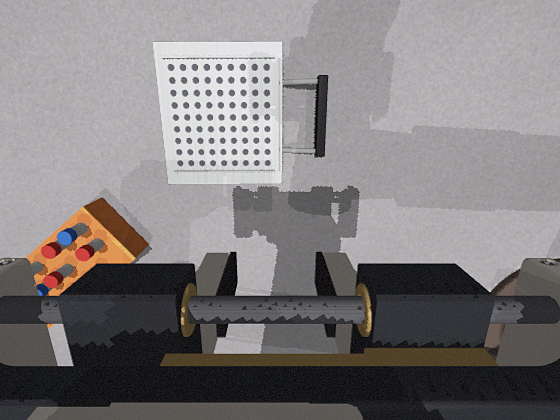

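Run:
```python
import cv2
i=cv2.imread("pics/w3.png")[25:200,140:345];cv2.imwrite("pics/w3z.png",cv2.resize(i,None,fx=3.5,fy=3.5,interpolation=cv2.INTER_CUBIC))
```

```text
(no output)
```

View pics/w3z.png

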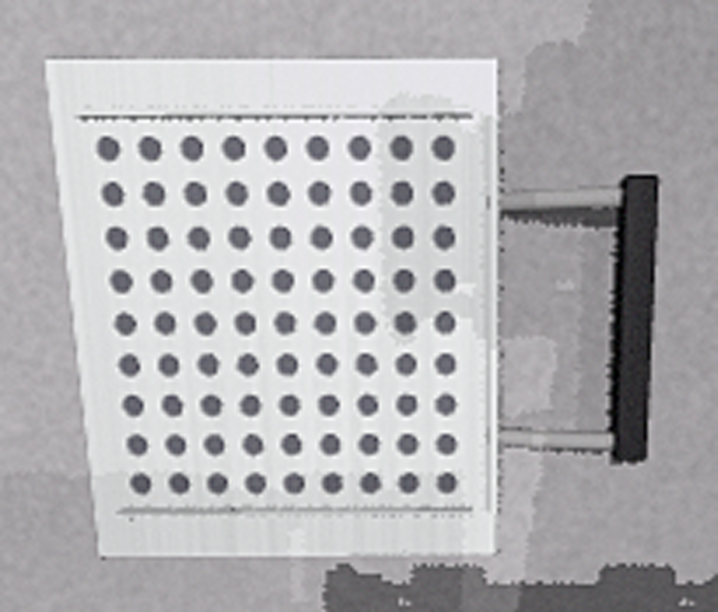

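```bash
cat > fit.py <<'E'
from h import *
c=load("w3"); z=lambda p:np.array(p)/3.5+[140,25]
O=np.array([(85,-95,3),(85,95,3),(-85,-95,15),(-85,95,15),(-141,-50,44),(-141,50,44)])/1000
U=np.array([z(p) for p in [(45,60),(98,556),(497,58),(497,556),(658,176),(648,461)]])
f=lambda v:(proj(c,pose(v,O))-U).ravel()
r=least_squares(f,[.576,.27,1.0]); v=r.x
print(v[:2],np.degrees(v[2]),r.fun.reshape(-1,2).round(1)); print("grip",pose(v,[-.135,0,.032]))
E
python3 fit.py
```

```text
[0.57603965 0.2723736 ] 57.14403677903881 [[-0.3  0. ]
 [ 0.3  0.3]
 [ 0.3 -1.9]
 [-0.1  1.7]
 [ 0.3 -0. ]
 [-0.5  0.4]]
grip [[0.50279823 0.15896859 0.032     ]]
```

Run:
```python
from h import *
go([.4695,.25,.2995],-32.9,[.5028,.159,.10],-32.9,6)
go([.5028,.159,.10],-32.9,[.5028,.159,.014],-32.9,6)
```

```text
[{"x": 1.29, "y": 0.97, "z": 3.32, "roll": -0.0}, {"x": 1.29, "y": 0.97, "z": 3.33, "roll": -0.0}, {"x": 1.29, "y": 0.98, "z": 3.32, "roll": -0.0}, {"x": 1.29, "y": 0.97, "z": 3.33, "roll": -0.0}, {"x": 1.29, "y": 0.97, "z": 3.32, "roll": -0.0}, {"x": 1.29, "y": 0.97, "z": 3.33, "roll": -0.0}]
end [0.50281951 0.15900846 0.1       ] -32.9
[{"x": 0.0, "y": 0.0, "z": 1.43, "roll": -0.0}, {"x": 0.0, "y": 0.0, "z": 1.44, "roll": -0.0}, {"x": 0.0, "y": 0.0, "z": 1.43, "roll": -0.0}, {"x": 0.0, "y": 0.0, "z": 1.43, "roll": -0.0}, {"x": 0.0, "y": 0.0, "z": 1.44, "roll": -0.0}, {"x": 0.0, "y": 0.0, "z": 1.43, "roll": -0.0}]
end [0.5028 0.159  0.014 ] -32.9
```

Call:
jog_arm([
  {"x": 1.29,"y": 0.97,"z": 3.32,"roll": 0},
  {"x": 1.29,"y": 0.97,"z": 3.33,"roll": 0},
  {"x": 1.29,"y": 0.98,"z": 3.32,"roll": 0},
  {"x": 1.29,"y": 0.97,"z": 3.33,"roll": 0},
  {"x": 1.29,"y": 0.97,"z": 3.32,"roll": 0},
  {"x": 1.29,"y": 0.97,"z": 3.33,"roll": 0},
  {"x": 0,"y": 0,"z": 0,"roll": 0},
  {"x": 0,"y": 0,"z": 0,"roll": 0},
  {"x": 0,"y": 0,"z": 0,"roll": 0},
], gripper=3.8)

```text
clock: 5.8
tool_pos: [0.5045, 0.1591, 0.1018]
orientation: [-179.9, -0.1, -33.1]
force: [0.2, 0.3, 0.1]
opening: 0.0382
```

Run:
```python
from plant import ctrl
from h import *
o,s,c=shot(ctrl,"w4"); print(o["tool_pos"],o["orientation"],o["clock"],o["force"])
```

```text
[0.50447369 0.15907082 0.10179235] [-1.79854755e+02 -7.82541238e-02 -3.30691845e+01] 5.8 [0.23957241 0.27683486 0.09653537]
```

View pics/w4.png

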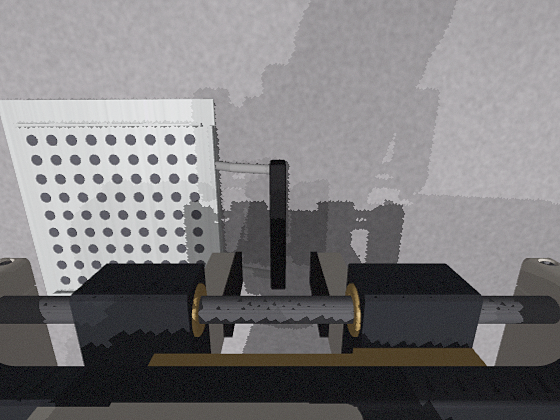

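Call:
jog_arm([
  {"x": 0,"y": 0,"z": 1.8,"roll": 0},
  {"x": 0,"y": 0,"z": 1.8,"roll": 0},
  {"x": 0,"y": 0,"z": 1.8,"roll": 0},
  {"x": 0,"y": 0,"z": 1.7,"roll": 0},
  {"x": 0,"y": 0,"z": 1.6,"roll": 0},
  {"x": 0,"y": 0,"z": 0,"roll": 0},
  {"x": 0,"y": 0,"z": 0,"roll": 0},
])

```text
clock: 6.55
tool_pos: [0.5038, 0.1593, 0.0142]
orientation: [-179.9, -0.0, -33.0]
force: [0.1, 0.6, -0.4]
opening: 0.0383
```

Call:
jog_arm([
  {"x": 0,"y": 0,"z": 0,"roll": 0},
  {"x": 0,"y": 0,"z": 0,"roll": 0},
  {"x": 0,"y": 0,"z": 0,"roll": 0},
  {"x": 0,"y": 0,"z": 0,"roll": 0},
  {"x": 0,"y": 0,"z": 0,"roll": 0},
  {"x": 0,"y": 0,"z": 0,"roll": 0},
], gripper=0)

```text
clock: 7.15
tool_pos: [0.5033, 0.1586, 0.0134]
orientation: [-180.0, -0.0, -33.0]
force: [-2.3, -0.5, 5.9]
opening: 0.012
```

Call:
jog_arm([
  {"x": 0,"y": 0,"z": -0.5,"roll": 0},
  {"x": 0,"y": 0,"z": -1,"roll": 0},
  {"x": 0,"y": 0,"z": -2,"roll": 0},
  {"x": 0,"y": 0,"z": -3,"roll": 0},
  {"x": 0,"y": 0,"z": -3,"roll": 0},
  {"x": 0,"y": 0,"z": -3,"roll": 0},
  {"x": 0,"y": 0,"z": -3,"roll": 0},
  {"x": 0,"y": 0,"z": -3,"roll": 0},
  {"x": 0,"y": 0,"z": -2.2,"roll": 0},
  {"x": 0,"y": 0,"z": -1,"roll": 0},
  {"x": 0,"y": 0,"z": 0,"roll": 0},
])

```text
clock: 8.25
tool_pos: [0.5034, 0.1587, 0.2313]
orientation: [-179.9, -0.0, -33.1]
force: [0.5, 0.8, -3.9]
opening: 0.0122
```

Run:
```python
from plant import ctrl
from h import *
o,s,c=shot(ctrl,"w5"); print(o["tool_pos"],o["orientation"],o["clock"],o["force"],o["moment"],o["opening"])
from h import go
go(o["tool_pos"],-33.0,[.4886,.0992,o["tool_pos"][2]],-132.3,20)
```

```text
[0.5033631  0.15868809 0.23130899] [-1.79874985e+02 -3.72594867e-02 -3.30534652e+01] 8.25 [ 0.48606791  0.75292441 -3.90548764] [-0.21912227  0.30948603 -0.04786709] 0.012228357041908845
[{"x": 0.1, "y": 0.29, "z": -0.0, "roll": 0.0867}, {"x": 0.12, "y": 0.28, "z": -0.0, "roll": 0.0867}, {"x": 0.15, "y": 0.27, "z": -0.0, "roll": 0.0867}, {"x": 0.17, "y": 0.25, "z": -0.0, "roll": 0.0867}, {"x": 0.2, "y": 0.24, "z": -0.0, "roll": 0.0867}, {"x": 0.21, "y": 0.22, "z": -0.0, "roll": 0.0867}, {"x": 0.23, "y": 0.2, "z": -0.0, "roll": 0.0867}, {"x": 0.25, "y": 0.18, "z": -0.0, "roll": 0.0867}, {"x": 0.26, "y": 0.16, "z": -0.0, "roll": 0.0867}, {"x": 0.28, "y": 0.14, "z": -0.0, "roll": 0.0867}, {"x": 0.28, "y": 0.11, "z": -0.0, "roll": 0.0867}, {"x": 0.29, "y": 0.08, "z": -0.0, "roll": 0.0867}]
[{"x": 0.31, "y": 0.06, "z": -0.0, "roll": 0.0867}, {"x": 0.3, "y": 0.04, "z": -0.0, "roll": 0.0867}, {"x": 0.31, "y": 0.01, "z": -0.0, "roll": 0.0867}, {"x": 0.3, "y": -0.02, "z": -0.0, "roll": 0.0867}, {"x": 0.31, "y": -0.05, "z": -0.0, "roll": 0.0867}, {"x": 0.29, "y": -0.07, "z": -0.0, "roll": 0.0867}, {"x": 0.29, "y": -0.1, "z": -0.0, "roll": 0.0867}, {"x": 0.29, "y": -0.12, "z": -0.0, "roll": 0.0867}]
end [0.48857571 0.09915863 0.23130899] -132.35088167568472
```

View pics/w5.png

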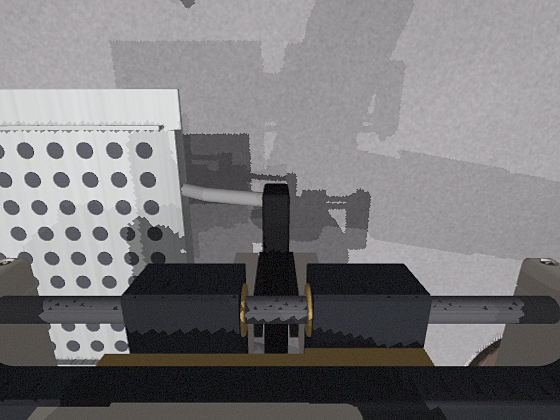

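```bash
cat > sag.py <<'E'
from h import *
import sys
from scipy.spatial.transform import Rotation as R
def blobs(name,roi):
    g=cv2.imread(f"pics/{name}.png",0); x0,y0,x1,y1=roi; s=g[y0:y1,x0:x1]
    b=cv2.adaptiveThreshold(s,255,cv2.ADAPTIVE_THRESH_MEAN_C,cv2.THRESH_BINARY_INV,31,25)
    n,l,st,ce=cv2.connectedComponentsWithStats(b)
    return np.array([[ce[i][0]+x0,ce[i][1]+y0,st[i][4]] for i in range(1,n) if st[i][4]>20 and .6<st[i][2]/st[i][3]<1.6])
if __name__=="__main__":
    v=[.57604,.27237,np.radians(57.144)]
    c=load("w3"); b=blobs("w3",(160,60,275,170)); 
    P=np.array([ray(c,p[:2],.003) for p in b]); d=P[:,:2]-v[:2]; a=v[2]
    Q=np.c_[d@[np.cos(a),np.sin(a)],d@[-np.sin(a),np.cos(a)]]*1000
    print(len(Q)); print("xs",np.sort(Q[:,0]).round(1)[::4]); print("ys",np.sort(Q[:,1]).round(1)[::4])
    b=blobs("w5",(0,130,175,300)); print(b.round(1))
E
python3 sag.py
```

```text
81
xs [-63.8 -63.6 -63.3 -47.6 -47.4 -31.6 -31.5 -15.7 -15.5   0.3   0.6   0.8
  16.6  16.7  32.5  32.6  48.6  48.7  64.5  64.6  64.7]
ys [-65.2 -65.2 -65.  -49.1 -49.  -33.2 -33.1 -17.2 -17.1  -1.2  -1.1  -0.9
  14.9  15.1  31.   31.1  46.9  46.9  63.1  63.1  63.2]
[[ 25.1 150.2 222. ]
 [ 54.6 150.1 225. ]
 [ 84.2 150.1 223. ]
 [113.9 150.1 222. ]
 [143.7 150.1 220. ]
 [  5.  179.8 160. ]
 [ 32.  179.4 205. ]
 [ 60.9 179.4 207. ]
 [ 89.7 179.4 203. ]
 [118.4 179.4 203. ]
 [147.5 179.4 204. ]
 [ 10.9 207.1 191. ]
 [ 38.9 207.  188. ]
 [ 66.8 207.2 190. ]
 [ 94.7 207.  186. ]
 [122.8 207.  186. ]
 [151.  207.  184. ]
 [155.  229.7 334. ]
 [ 18.  233.2 172. ]
 [ 45.3 233.4 177. ]
 [ 72.5 233.3 176. ]
 [ 99.8 233.3 176. ]
 [127.2 233.4 171. ]
 [131.2 258.  161. ]
 [  2.5 256.4  35. ]
 [ 25.2 267.1 435. ]
 [ 51.4 258.  159. ]
 [ 77.9 258.1 158. ]
 [104.4 258.1 159. ]
 [157.  256.2  90. ]
 [ 57.2 281.5 145. ]
 [ 83.  281.5 144. ]
 [108.9 281.5 143. ]]
```

```bash
cat > pnp.py <<'E'
from h import *
from sag import blobs
def trayinworld(name,roi,first):
    """first: (px u,v) of the hole at x=-64,y=-64"""
    b=blobs(name,roi); c=load(name)
    O=[];U=[]
    # grid by growing: index relative using local homography
    import itertools
    pts=b[:,:2]; 
    idx={}; i0=np.argmin(((pts-first)**2).sum(1)); idx[i0]=(0,0); todo=[i0]
    step={}
    while todo:
        i=todo.pop(0)
        for di,dj,vec in [(1,0,(-29,0)),(-1,0,(29,0)),(0,1,(4,28)),(0,-1,(-4,-28))]:
            d=((pts-(pts[i]+vec))**2).sum(1); k=np.argmin(d)
            if d[k]<60 and k not in idx and b[k,2]>120 and b[k,2]<240 and pts[k,0]>12:
                idx[k]=(idx[i][0]+di,idx[i][1]+dj); todo.append(k)
    for k,(i,j) in idx.items(): O.append((-.064+.016*i,-.064+.016*j,.003)); U.append(pts[k])
    O=np.array(O);U=np.array(U)
    K,p,Rm=c
    # ippe on planar
    n,rv,tv,er=cv2.solvePnPGeneric(O-[0,0,.003],U,K,None,flags=cv2.SOLVEPNP_IPPE)
    out=[]
    for r,t,e in zip(rv,tv,er):
        Rc=cv2.Rodrigues(r)[0]; Rw=Rm@F@Rc; tw=p+Rm@F@t.ravel()-Rw@[0,0,.003]
        out.append((Rw,tw,e))
    return len(O),out
if __name__=="__main__":
    n,o=trayinworld("w5",(0,130,175,300),(143.7,150.1))
    for Rw,tw,e in o:
        print(n,e,"tray pos",tw.round(4),"yaw",np.degrees(np.arctan2(Rw[1,0],Rw[0,0])),"pitch(x-axis up)",np.degrees(np.arcsin(Rw[2,0])),"roll(y up)",np.degrees(np.arcsin(Rw[2,1])),"grip",Rw@[-.135,0,.032]+tw,"rear",Rw@[.085,0,0]+tw)
E
python3 pnp.py
```

```text
27 [0.06554464] tray pos [0.5777 0.2721 0.2183] yaw 56.93356437994717 pitch(x-axis up) -0.08310833675076218 roll(y up) -0.09710170649168498 grip [0.50400286 0.1590402  0.25049011] rear [0.6240573  0.34333999 0.21817107]
27 [5.51421761] tray pos [0.5756 0.2462 0.2551] yaw 25.335317963438005 pitch(x-axis up) 58.18225325074606 roll(y up) 25.236236494091894 grip [0.50792669 0.18555073 0.15027658] rear [0.61614236 0.26541725 0.32729271]
```

Call:
jog_arm([
  {"x": 0.1,"y": 0.29,"z": 0,"roll": 0.0867},
  {"x": 0.12,"y": 0.28,"z": 0,"roll": 0.0867},
  {"x": 0.15,"y": 0.27,"z": 0,"roll": 0.0867},
  {"x": 0.17,"y": 0.25,"z": 0,"roll": 0.0867},
  {"x": 0.2,"y": 0.24,"z": 0,"roll": 0.0867},
  {"x": 0.21,"y": 0.22,"z": 0,"roll": 0.0867},
  {"x": 0.23,"y": 0.2,"z": 0,"roll": 0.0867},
  {"x": 0.25,"y": 0.18,"z": 0,"roll": 0.0867},
  {"x": 0.26,"y": 0.16,"z": 0,"roll": 0.0867},
  {"x": 0.28,"y": 0.14,"z": 0,"roll": 0.0867},
  {"x": 0.28,"y": 0.11,"z": 0,"roll": 0.0867},
  {"x": 0.29,"y": 0.08,"z": 0,"roll": 0.0867},
])

```text
clock: 9.5
tool_pos: [0.4932, 0.1223, 0.2279]
orientation: [179.8, -0.1, -92.9]
force: [-0.7, -0.6, -2.2]
opening: 0.0116
```

Call:
jog_arm([
  {"x": 0.31,"y": 0.06,"z": 0,"roll": 0.0867},
  {"x": 0.3,"y": 0.04,"z": 0,"roll": 0.0867},
  {"x": 0.31,"y": 0.01,"z": 0,"roll": 0.0867},
  {"x": 0.3,"y": -0.02,"z": 0,"roll": 0.0867},
  {"x": 0.31,"y": -0.05,"z": 0,"roll": 0.0867},
  {"x": 0.29,"y": -0.07,"z": 0,"roll": 0.0867},
  {"x": 0.29,"y": -0.1,"z": 0,"roll": 0.0867},
  {"x": 0.29,"y": -0.12,"z": 0,"roll": 0.0867},
  {"x": 0,"y": 0,"z": 0,"roll": 0},
  {"x": 0,"y": 0,"z": 0,"roll": 0},
  {"x": 0,"y": 0,"z": 0,"roll": 0},
])

```text
clock: 10.6
tool_pos: [0.4881, 0.099, 0.2294]
orientation: [180.0, -0.1, -132.3]
force: [0.3, -0.2, -2.6]
opening: 0.0114
```

Run:
```python
from plant import ctrl
from h import *
o,s,c=shot(ctrl,"w6"); print(o["tool_pos"],o["orientation"],o["clock"],o["force"],o["moment"],o["opening"])
for n in ["scene","top"]:
    s=ctrl.snapshot(n); cv2.imwrite(f"pics/{n}6.png",s["image"][:,:,::-1])
i=cv2.imread("pics/scene6.png")[130:330,130:390]; cv2.imwrite("pics/scene6z.png",cv2.resize(i,None,fx=3,fy=3,interpolation=cv2.INTER_CUBIC))
```

```text
[0.48807636 0.09903838 0.2293864 ] [ 1.79971882e+02 -5.33456043e-02 -1.32290418e+02] 10.6 [ 0.30861662 -0.17593866 -2.59912919] [0.2809645  0.19283996 0.01347909] 0.011429722939573683
```

View pics/w6.png

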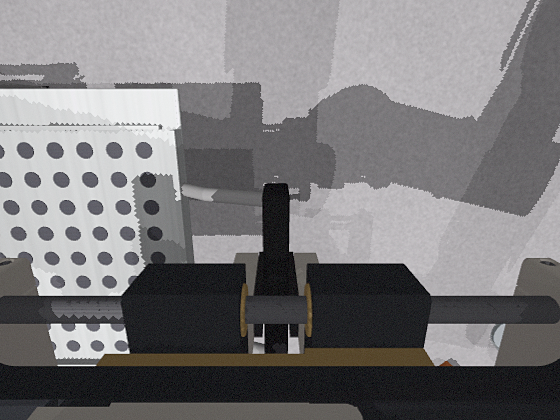

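View pics/scene6z.png

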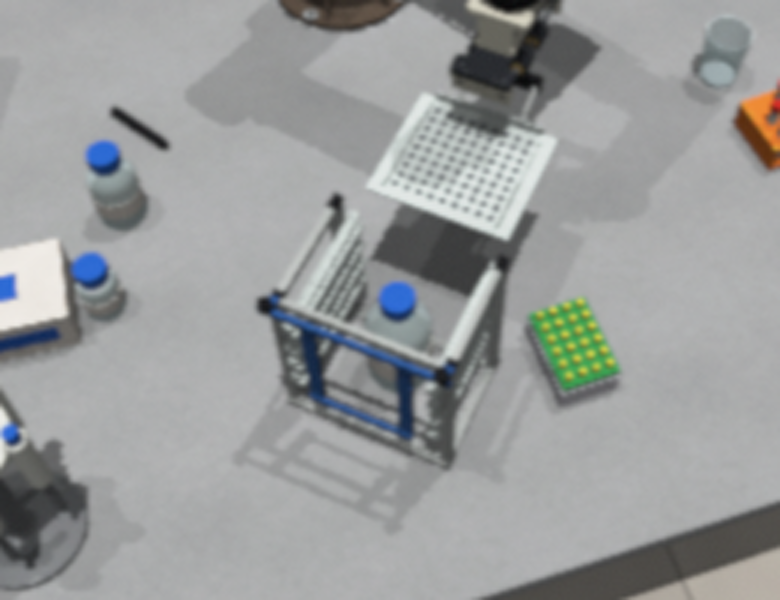

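Call:
jog_arm([
  {"x": -0.06,"y": 0,"z": 1.1,"roll": 0},
  {"x": 0,"y": 0,"z": 1.1,"roll": 0},
  {"x": 0,"y": -0.7,"z": 0,"roll": 0},
  {"x": 0,"y": -0.7,"z": 0,"roll": 0},
  {"x": 0,"y": -0.6,"z": 0,"roll": 0},
  {"x": 0,"y": 0,"z": 0,"roll": 0},
  {"x": 0,"y": 0,"z": 0,"roll": 0},
  {"x": 0,"y": 0,"z": 0,"roll": 0},
])

```text
clock: 11.55
tool_pos: [0.5035, 0.0859, 0.2082]
orientation: [-180.0, 0.0, -132.4]
force: [-0.1, 0.9, -2.9]
opening: 0.0116
```

```bash
cat >> h.py <<'E'
YR=-42.3; RC=np.array([.7459,-.1349])
def rel(o):
    a=np.radians(YR); r=np.array([np.cos(a),np.sin(a)]); l=np.array([-np.sin(a),np.cos(a)])
    d=np.array(o["tool_pos"])[:2]-RC; f=np.array(o["force"])[:2]
    print("tray x %.4f y %.4f z %.4f dyaw %.2f | F along %.1f lat %.1f z %.1f t %.2f"%(d@r+.135,d@l-.0003,o["tool_pos"][2]-.0132,o["orientation"][2]+90-YR,f@r,f@l,o["force"][2],o["clock"]))
E
python3 - <<'E'
from plant import ctrl
from h import *
o,s,c=shot(ctrl,"w7"); rel(o); print(o["tool_pos"])
for n in ["scene","top"]:
    s=ctrl.snapshot(n); cv2.imwrite(f"pics/{n}7.png",s["image"][:,:,::-1])
i=cv2.imread("pics/scene7.png")[150:290,200:330]; cv2.imwrite("pics/scene7z.png",cv2.resize(i,None,fx=4.2,fy=4.2,interpolation=cv2.INTER_CUBIC))
i=cv2.imread("pics/top7.png")[110:240,230:370]; cv2.imwrite("pics/top7z.png",cv2.resize(i,None,fx=4.2,fy=4.2,interpolation=cv2.INTER_CUBIC))
E
```

```text
tray x -0.1929 y -0.0002 z 0.1950 dyaw -0.11 | F along -0.6 lat 0.6 z -2.9 t 11.55
[0.50345574 0.08587234 0.2081945 ]
```

View pics/scene7z.png

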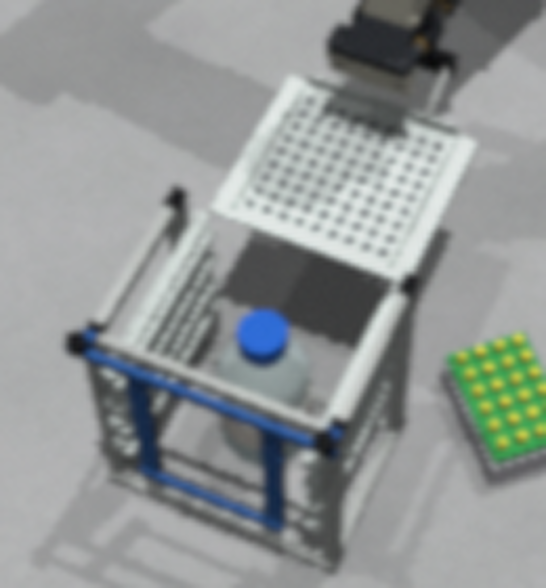

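View pics/top7z.png

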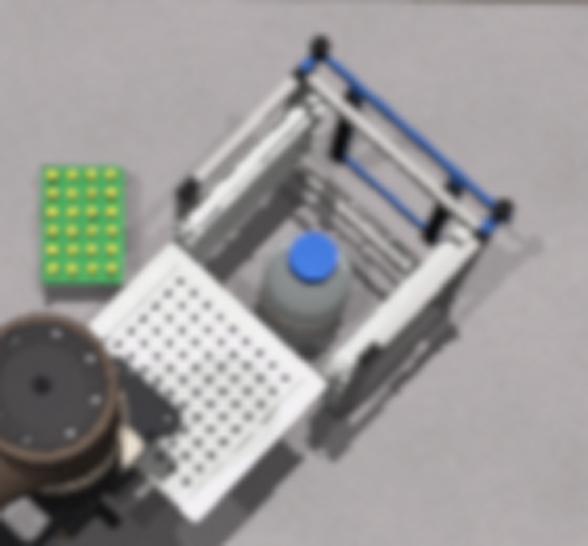

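View pics/w7.png

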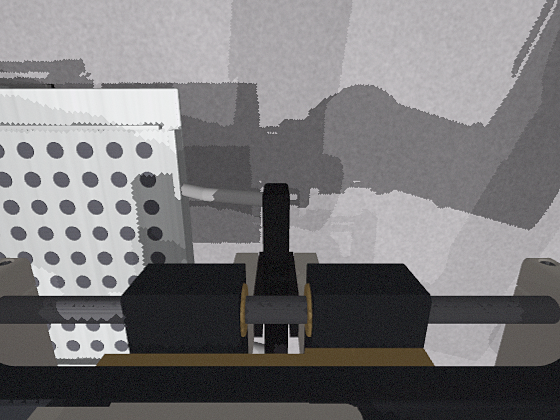

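Call:
jog_arm([
  {"x": 0,"y": -0.3,"z": 0,"roll": 0},
  {"x": 0,"y": -0.3,"z": 0,"roll": 0},
  {"x": 0,"y": -0.3,"z": 0,"roll": 0},
  {"x": 0,"y": -0.3,"z": 0,"roll": 0},
  {"x": 0,"y": -0.3,"z": 0,"roll": 0},
  {"x": 0,"y": -0.3,"z": 0,"roll": 0},
  {"x": 0,"y": 0,"z": 0,"roll": 0},
  {"x": 0,"y": 0,"z": 0,"roll": 0},
])

```text
clock: 12.5
tool_pos: [0.5168, 0.0737, 0.208]
orientation: [180.0, -0.0, -132.4]
force: [-0.3, 0.1, -3.0]
opening: 0.0119
```

```bash
python3 -c "
from plant import ctrl
from h import *
o=ctrl.get_obs();rel(o);print(o['moment'])"
```

```text
tray x -0.1749 y -0.0002 z 0.1948 dyaw -0.12 | F along -0.3 lat -0.1 z -3.0 t 12.50
[ 0.21266738  0.21079966 -0.01809575]
```

Call:
jog_arm([
  {"x": 0,"y": -0.3,"z": 0,"roll": 0},
  {"x": 0,"y": -0.3,"z": 0,"roll": 0},
  {"x": 0,"y": -0.3,"z": 0,"roll": 0},
  {"x": 0,"y": -0.3,"z": 0,"roll": 0},
  {"x": 0,"y": -0.3,"z": 0,"roll": 0},
  {"x": 0,"y": -0.3,"z": 0,"roll": 0},
  {"x": 0,"y": 0,"z": 0,"roll": 0},
])

```text
clock: 13.2
tool_pos: [0.5303, 0.0614, 0.208]
orientation: [-180.0, -0.0, -132.4]
force: [0.2, 1.1, -2.9]
opening: 0.0117
```

```bash
python3 -c "
from plant import ctrl
from h import *
o=ctrl.get_obs();rel(o);print(o['moment'])"
```

```text
tray x -0.1566 y -0.0002 z 0.1948 dyaw -0.12 | F along -0.6 lat 0.9 z -2.9 t 13.20
[ 0.23734899  0.28612368 -0.00726224]
```

Call:
jog_arm([
  {"x": 0,"y": -0.4,"z": 0,"roll": 0},
  {"x": 0,"y": -0.4,"z": 0,"roll": 0},
  {"x": 0,"y": -0.4,"z": 0,"roll": 0},
  {"x": 0,"y": -0.4,"z": 0,"roll": 0},
  {"x": 0,"y": -0.4,"z": 0,"roll": 0},
  {"x": 0,"y": -0.4,"z": 0,"roll": 0},
  {"x": 0,"y": -0.4,"z": 0,"roll": 0},
  {"x": 0,"y": -0.4,"z": 0,"roll": 0},
  {"x": 0,"y": -0.4,"z": 0,"roll": 0},
  {"x": 0,"y": -0.4,"z": 0,"roll": 0},
  {"x": 0,"y": 0,"z": 0,"roll": 0},
  {"x": 0,"y": 0,"z": 0,"roll": 0},
])

```text
clock: 14.4
tool_pos: [0.5596, 0.0346, 0.208]
orientation: [180.0, -0.0, -132.4]
force: [-0.2, -0.4, -2.3]
opening: 0.0119
```

```bash
python3 -c "
from plant import ctrl
from h import *
o,s,c=shot(ctrl,'w8');rel(o);print(o['moment'])
for n in ['scene','top']:
    s=ctrl.snapshot(n); cv2.imwrite(f'pics/{n}8.png',s['image'][:,:,::-1])
i=cv2.imread('pics/scene8.png')[150:290,200:330]; cv2.imwrite('pics/scene8z.png',cv2.resize(i,None,fx=4.2,fy=4.2,interpolation=cv2.INTER_CUBIC))
i=cv2.imread('pics/top8.png')[110:240,230:370]; cv2.imwrite('pics/top8z.png',cv2.resize(i,None,fx=4.2,fy=4.2,interpolation=cv2.INTER_CUBIC))
"
```

```text
tray x -0.1169 y -0.0003 z 0.1948 dyaw -0.11 | F along 0.1 lat -0.4 z -2.3 t 14.40
[ 0.22074717  0.29594538 -0.01214753]
```

View pics/scene8z.png

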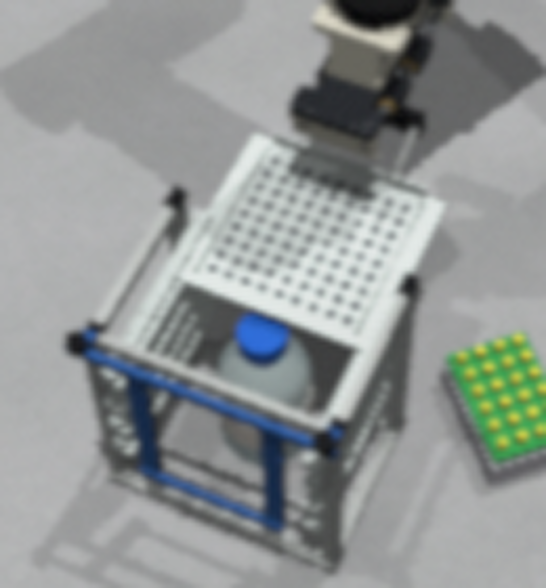

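View pics/top8z.png

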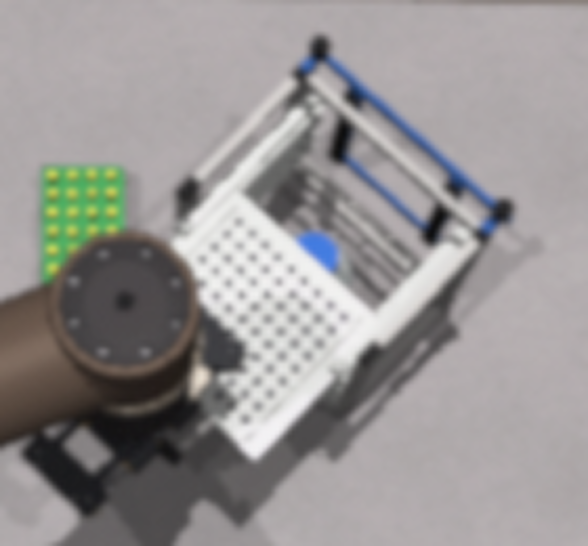

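View pics/w8.png

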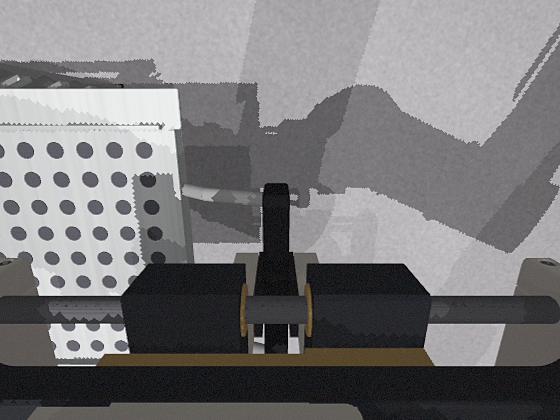

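Call:
jog_arm([
  {"x": 0,"y": -0.4,"z": 0,"roll": 0},
  {"x": 0,"y": -0.4,"z": 0,"roll": 0},
  {"x": 0,"y": -0.4,"z": 0,"roll": 0},
  {"x": 0,"y": -0.4,"z": 0,"roll": 0},
  {"x": 0,"y": -0.4,"z": 0,"roll": 0},
  {"x": 0,"y": -0.4,"z": 0,"roll": 0},
  {"x": 0,"y": -0.4,"z": 0,"roll": 0},
  {"x": 0,"y": -0.4,"z": 0,"roll": 0},
  {"x": 0,"y": 0,"z": 0.1,"roll": 0},
  {"x": 0,"y": 0,"z": 0.05,"roll": 0},
  {"x": 0,"y": 0,"z": 0,"roll": 0},
  {"x": 0,"y": 0,"z": 0,"roll": 0},
])

```text
clock: 15.75
tool_pos: [0.5831, 0.0132, 0.2066]
orientation: [180.0, 0.0, -132.4]
force: [-1.3, 0.2, -2.4]
opening: 0.0119
```

```bash
python3 -c "
from plant import ctrl
from h import *
o=ctrl.get_obs();rel(o);print(o['moment'])"
```

```text
tray x -0.0851 y -0.0003 z 0.1934 dyaw -0.09 | F along -1.1 lat -0.8 z -2.4 t 15.75
[ 0.24317312  0.31684494 -0.00919323]
```

Call:
jog_arm([
  {"x": 0,"y": 0,"z": 0.1,"roll": 0},
  {"x": 0,"y": 0,"z": 0.05,"roll": 0},
  {"x": 0,"y": 0,"z": 0,"roll": 0},
  {"x": 0,"y": 0,"z": 0,"roll": 0},
])

```text
clock: 16.15
tool_pos: [0.5833, 0.0132, 0.2054]
orientation: [-180.0, 0.0, -132.4]
force: [-1.1, 1.6, 0.4]
opening: 0.0117
```

```bash
python3 -c "
from plant import ctrl
from h import *
o=ctrl.get_obs();rel(o);print(o['moment'])"
```

```text
tray x -0.0849 y -0.0001 z 0.1922 dyaw -0.09 | F along -1.9 lat 0.5 z 0.4 t 16.15
[0.28930633 0.42731858 0.00748723]
```

Call:
jog_arm([
  {"x": 0,"y": -0.4,"z": -0.05,"roll": 0},
  {"x": 0,"y": -0.4,"z": 0,"roll": 0},
  {"x": 0,"y": -0.4,"z": 0,"roll": 0},
  {"x": 0,"y": -0.4,"z": 0,"roll": 0},
  {"x": 0,"y": -0.4,"z": 0,"roll": 0},
  {"x": 0,"y": -0.4,"z": 0,"roll": 0},
  {"x": 0,"y": -0.4,"z": 0,"roll": 0},
  {"x": 0,"y": -0.4,"z": 0,"roll": 0},
  {"x": 0,"y": -0.4,"z": 0,"roll": 0},
  {"x": 0,"y": -0.3,"z": 0,"roll": 0},
  {"x": 0,"y": 0,"z": 0,"roll": 0},
  {"x": 0,"y": 0,"z": 0,"roll": 0},
])

```text
clock: 17.35
tool_pos: [0.6123, -0.0134, 0.2056]
orientation: [-180.0, 0.0, -132.4]
force: [0.2, -0.1, -0.8]
opening: 0.0118
```

```bash
python3 -c "
from plant import ctrl
from h import *
o=ctrl.get_obs();rel(o);print(o['moment'])"
```

```text
tray x -0.0456 y -0.0004 z 0.1924 dyaw -0.11 | F along 0.3 lat 0.1 z -0.8 t 17.35
[-2.22847739e-01 -1.94775539e-01 -1.28447284e-04]
```

Call:
jog_arm([
  {"x": 0,"y": -0.15,"z": 0,"roll": 0},
  {"x": 0,"y": -0.15,"z": 0,"roll": 0},
  {"x": 0,"y": 0,"z": 0,"roll": 0},
])

```text
clock: 17.65
tool_pos: [0.6142, -0.0152, 0.2056]
orientation: [180.0, -0.0, -132.4]
force: [-0.9, 1.8, -0.6]
opening: 0.0118
```

Call:
jog_arm([
  {"x": 0,"y": -0.1,"z": 0,"roll": 0},
  {"x": 0,"y": -0.1,"z": 0,"roll": 0},
  {"x": 0,"y": 0,"z": 0,"roll": 0},
])

```text
clock: 17.95
tool_pos: [0.6158, -0.0166, 0.2056]
orientation: [-180.0, 0.0, -132.4]
force: [-0.6, 0.6, 0.2]
opening: 0.0117
```

```bash
python3 -c "
from plant import ctrl
from h import *
o=ctrl.get_obs();rel(o)"
```

```text
tray x -0.0409 y -0.0003 z 0.1924 dyaw -0.10 | F along -0.8 lat 0.1 z 0.2 t 17.95
```

Call:
jog_arm([
  {"x": 0,"y": -0.1,"z": 0,"roll": 0},
  {"x": 0,"y": -0.1,"z": 0,"roll": 0},
  {"x": 0,"y": 0,"z": 0,"roll": 0},
])

```text
clock: 18.25
tool_pos: [0.6173, -0.018, 0.2056]
orientation: [-180.0, 0.0, -132.4]
force: [-0.7, 1.3, 0.1]
opening: 0.0116
```

Call:
jog_arm([
  {"x": 0,"y": -0.1,"z": 0,"roll": 0},
  {"x": 0,"y": -0.1,"z": 0,"roll": 0},
  {"x": 0,"y": 0,"z": 0,"roll": 0},
])

```text
clock: 18.55
tool_pos: [0.6188, -0.0194, 0.2056]
orientation: [-180.0, -0.0, -132.4]
force: [-0.5, 1.0, 0.2]
opening: 0.0119
```

Call:
jog_arm([
  {"x": 0,"y": -0.1,"z": 0,"roll": 0},
  {"x": 0,"y": -0.1,"z": 0,"roll": 0},
  {"x": 0,"y": 0,"z": 0,"roll": 0},
])

```text
clock: 18.85
tool_pos: [0.6203, -0.0207, 0.2056]
orientation: [-180.0, -0.0, -132.4]
force: [-1.9, 0.2, 0.8]
opening: 0.0116
```

Call:
jog_arm([
  {"x": 0,"y": -0.1,"z": 0,"roll": 0},
  {"x": 0,"y": -0.1,"z": 0,"roll": 0},
  {"x": 0,"y": 0,"z": 0,"roll": 0},
])

```text
clock: 19.15
tool_pos: [0.6218, -0.0221, 0.2056]
orientation: [-180.0, 0.0, -132.4]
force: [-0.7, 1.3, 0.6]
opening: 0.0121
```

Call:
jog_arm([
  {"x": 0,"y": -0.1,"z": 0,"roll": 0},
  {"x": 0,"y": -0.1,"z": 0,"roll": 0},
  {"x": 0,"y": 0,"z": 0,"roll": 0},
])

```text
clock: 19.45
tool_pos: [0.6232, -0.0234, 0.2056]
orientation: [-180.0, 0.0, -132.4]
force: [-1.4, 0.5, 0.5]
opening: 0.0119
```

Call:
jog_arm([
  {"x": 0,"y": -0.1,"z": 0,"roll": 0},
  {"x": 0,"y": -0.1,"z": 0,"roll": 0},
  {"x": 0,"y": 0,"z": 0,"roll": 0},
])

```text
clock: 19.75
tool_pos: [0.6247, -0.0248, 0.2056]
orientation: [-180.0, 0.0, -132.4]
force: [-0.7, 0.5, 0.2]
opening: 0.0119
```

Call:
jog_arm([
  {"x": 0,"y": -0.1,"z": 0,"roll": 0},
  {"x": 0,"y": -0.1,"z": 0,"roll": 0},
  {"x": 0,"y": 0,"z": 0,"roll": 0},
])

```text
clock: 20.05
tool_pos: [0.6262, -0.0261, 0.2056]
orientation: [-180.0, 0.0, -132.4]
force: [-1.3, 0.4, 0.6]
opening: 0.0121
```

Call:
jog_arm([
  {"x": 0,"y": -0.1,"z": 0,"roll": 0},
  {"x": 0,"y": -0.1,"z": 0,"roll": 0},
  {"x": 0,"y": 0,"z": 0,"roll": 0},
])

```text
clock: 20.35
tool_pos: [0.6277, -0.0275, 0.2056]
orientation: [-180.0, -0.0, -132.4]
force: [-1.1, 1.1, 1.4]
opening: 0.0116
```

Call:
jog_arm([
  {"x": 0,"y": -0.1,"z": 0,"roll": 0},
  {"x": 0,"y": -0.1,"z": 0,"roll": 0},
  {"x": 0,"y": 0,"z": 0,"roll": 0},
])

```text
clock: 20.65
tool_pos: [0.6291, -0.0288, 0.2056]
orientation: [-180.0, -0.0, -132.4]
force: [-1.3, 1.6, 0.7]
opening: 0.0119
```

Call:
jog_arm([
  {"x": 0,"y": -0.1,"z": 0,"roll": 0},
  {"x": 0,"y": -0.1,"z": 0,"roll": 0},
  {"x": 0,"y": 0,"z": 0,"roll": 0},
])

```text
clock: 20.95
tool_pos: [0.6306, -0.0302, 0.2056]
orientation: [-180.0, -0.0, -132.4]
force: [-1.4, 1.1, 1.9]
opening: 0.0118
```

Call:
jog_arm([
  {"x": 0,"y": -0.1,"z": -0.03,"roll": 0},
  {"x": 0,"y": -0.1,"z": 0,"roll": 0},
  {"x": 0,"y": 0,"z": 0,"roll": 0},
])

```text
clock: 21.25
tool_pos: [0.6321, -0.0316, 0.2056]
orientation: [180.0, -0.0, -132.4]
force: [-0.8, -0.8, -1.6]
opening: 0.0119
```

Call:
jog_arm([
  {"x": 0,"y": -0.1,"z": 0,"roll": 0},
  {"x": 0,"y": -0.1,"z": 0,"roll": 0},
  {"x": 0,"y": 0,"z": 0,"roll": 0},
])

```text
clock: 21.55
tool_pos: [0.6335, -0.0329, 0.2057]
orientation: [180.0, -0.0, -132.4]
force: [-0.4, -0.2, -1.6]
opening: 0.0122
```

Call:
jog_arm([
  {"x": 0,"y": -0.1,"z": 0,"roll": 0},
  {"x": 0,"y": -0.1,"z": 0,"roll": 0},
  {"x": 0,"y": 0,"z": 0,"roll": 0},
])

```text
clock: 21.85
tool_pos: [0.635, -0.0342, 0.2058]
orientation: [-180.0, -0.0, -132.4]
force: [-0.3, 0.4, -1.1]
opening: 0.012
```

Call:
jog_arm([
  {"x": 0,"y": -0.1,"z": 0,"roll": 0},
  {"x": 0,"y": -0.1,"z": 0,"roll": 0},
  {"x": 0,"y": 0,"z": 0,"roll": 0},
])

```text
clock: 22.15
tool_pos: [0.6365, -0.0355, 0.2058]
orientation: [-180.0, -0.0, -132.4]
force: [-0.4, -0.2, -1.3]
opening: 0.0118
```

Call:
jog_arm([
  {"x": 0,"y": -0.1,"z": 0,"roll": 0},
  {"x": 0,"y": -0.1,"z": 0,"roll": 0},
  {"x": 0,"y": 0,"z": 0,"roll": 0},
])

```text
clock: 22.45
tool_pos: [0.638, -0.0369, 0.2058]
orientation: [-180.0, -0.0, -132.4]
force: [0.3, 0.1, -2.3]
opening: 0.0119
```

Call:
jog_arm([
  {"x": 0,"y": -0.1,"z": 0,"roll": 0},
  {"x": 0,"y": -0.1,"z": 0,"roll": 0},
  {"x": 0,"y": 0,"z": 0,"roll": 0},
])

```text
clock: 22.75
tool_pos: [0.6395, -0.0382, 0.2059]
orientation: [-180.0, -0.0, -132.4]
force: [-0.2, -0.5, -0.5]
opening: 0.0122
```

Call:
jog_arm([
  {"x": 0,"y": -0.1,"z": 0,"roll": 0},
  {"x": 0,"y": -0.1,"z": 0,"roll": 0},
  {"x": 0,"y": 0,"z": 0,"roll": 0},
])

```text
clock: 23.05
tool_pos: [0.6409, -0.0396, 0.2058]
orientation: [-180.0, 0.0, -132.4]
force: [-0.4, -0.3, -2.0]
opening: 0.0119
```

Call:
jog_arm([
  {"x": 0,"y": -0.1,"z": 0,"roll": 0},
  {"x": 0,"y": -0.1,"z": 0,"roll": 0},
  {"x": 0,"y": 0,"z": 0,"roll": 0},
])

```text
clock: 23.35
tool_pos: [0.6424, -0.0409, 0.2059]
orientation: [-180.0, 0.0, -132.4]
force: [0.2, 0.2, -1.4]
opening: 0.0122
```

Call:
jog_arm([
  {"x": 0,"y": -0.1,"z": 0,"roll": 0},
  {"x": 0,"y": -0.1,"z": 0,"roll": 0},
  {"x": 0,"y": 0,"z": 0,"roll": 0},
])

```text
clock: 23.65
tool_pos: [0.6439, -0.0423, 0.2058]
orientation: [-180.0, -0.0, -132.4]
force: [0.6, -0.0, -0.9]
opening: 0.0117
```

Call:
jog_arm([
  {"x": 0,"y": -0.1,"z": 0,"roll": 0},
  {"x": 0,"y": -0.1,"z": 0,"roll": 0},
  {"x": 0,"y": 0,"z": 0,"roll": 0},
])

```text
clock: 23.95
tool_pos: [0.6446, -0.0434, 0.2056]
orientation: [179.9, -0.0, -132.4]
force: [-4.6, 1.8, 0.5]
opening: 0.0121
```

```bash
python3 -c "
from plant import ctrl
from h import *
o=ctrl.get_obs();rel(o)
for n in ['scene','top']:
    s=ctrl.snapshot(n); cv2.imwrite(f'pics/{n}9.png',s['image'][:,:,::-1])
i=cv2.imread('pics/scene9.png')[150:290,200:330]; cv2.imwrite('pics/scene9z.png',cv2.resize(i,None,fx=4.2,fy=4.2,interpolation=cv2.INTER_CUBIC))
i=cv2.imread('pics/top9.png')[110:240,230:370]; cv2.imwrite('pics/top9z.png',cv2.resize(i,None,fx=4.2,fy=4.2,interpolation=cv2.INTER_CUBIC))
"
```

```text
tray x -0.0015 y -0.0008 z 0.1924 dyaw -0.10 | F along -4.6 lat -1.8 z 0.5 t 23.95
```

View pics/scene9z.png

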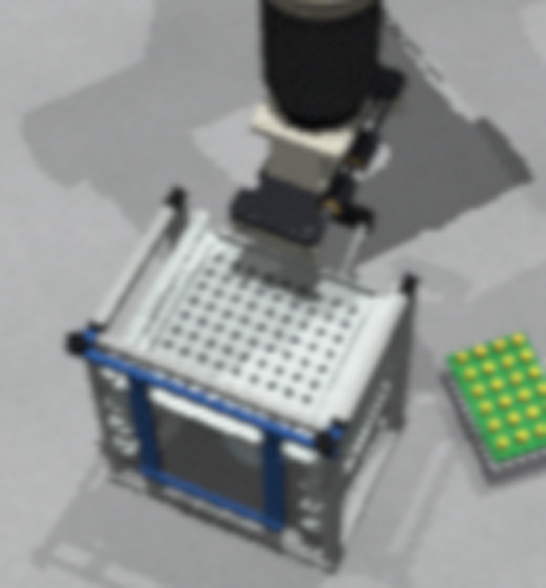

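View pics/top9z.png

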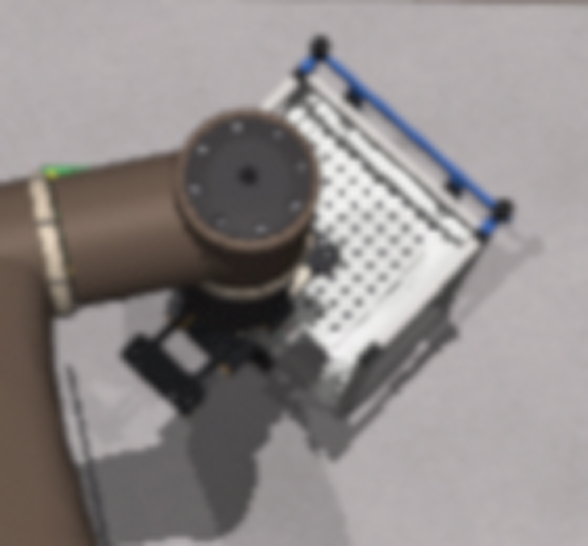

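Call:
jog_arm([
  {"x": 0,"y": -0.05,"z": 0,"roll": 0},
  {"x": 0,"y": 0,"z": 0,"roll": 0},
])

```text
clock: 24.25
tool_pos: [0.6446, -0.0435, 0.2057]
orientation: [179.9, -0.1, -132.4]
force: [-5.4, 4.0, 0.4]
opening: 0.0118
```

```bash
python3 -c "
from plant import ctrl
from h import *
o=ctrl.get_obs();rel(o)"
```

```text
tray x -0.0014 y -0.0009 z 0.1925 dyaw -0.09 | F along -6.7 lat -0.7 z 0.4 t 24.25
```

Call:
jog_arm([
  {"x": 0,"y": -0.06,"z": 0,"roll": 0},
  {"x": 0,"y": 0,"z": 0,"roll": 0},
  {"x": 0,"y": 0,"z": 0,"roll": 0},
])

```text
clock: 24.55
tool_pos: [0.6448, -0.0437, 0.2056]
orientation: [179.9, -0.1, -132.4]
force: [-7.3, 3.9, 2.1]
opening: 0.0118
```

```bash
python3 -c "
from plant import ctrl
from h import *
o=ctrl.get_obs();rel(o)"
```

```text
tray x -0.0011 y -0.0009 z 0.1924 dyaw -0.08 | F along -8.0 lat -2.0 z 2.1 t 24.55
```

Run:
```python
from h import *
i=cv2.imread("pics/w2.png")[0:75,170:330];cv2.imwrite("pics/w2b.png",cv2.resize(i,None,fx=5,fy=5,interpolation=cv2.INTER_CUBIC))
c=load("w2"); z=lambda p:np.array(p)/2.75+[110,0]; a=np.radians(YR)
for y in(-.06,.06):
  for x in (.055,.07,.085):
    for h in (.06,.21,.23):
        u=proj(c,np.r_[RC+x*np.array([np.cos(a),np.sin(a)])+y*np.array([-np.sin(a),np.cos(a)]),h])[0]
        print(y,x,h,((u-[170,0])*5).round(0))
```

```text
-0.06 0.055 0.06 [626. 433.]
-0.06 0.055 0.21 [664. 381.]
-0.06 0.055 0.23 [672. 371.]
-0.06 0.07 0.06 [634. 384.]
-0.06 0.07 0.21 [676. 312.]
-0.06 0.07 0.23 [684. 298.]
-0.06 0.085 0.06 [642. 334.]
-0.06 0.085 0.21 [688. 241.]
-0.06 0.085 0.23 [697. 223.]
0.06 0.055 0.06 [262. 370.]
0.06 0.055 0.21 [157. 293.]
0.06 0.055 0.23 [136. 278.]
0.06 0.07 0.06 [267. 320.]
0.06 0.07 0.21 [162. 222.]
0.06 0.07 0.23 [141. 203.]
0.06 0.085 0.06 [272. 269.]
0.06 0.085 0.21 [168. 149.]
0.06 0.085 0.23 [147. 125.]
```

View pics/w2b.png

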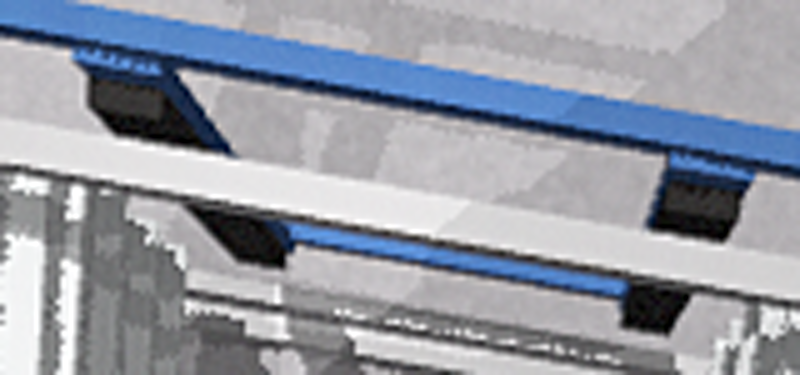

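Call:
jog_arm([
  {"x": 0,"y": -0.06,"z": 0,"roll": 0},
  {"x": 0,"y": 0,"z": 0,"roll": 0},
  {"x": 0,"y": 0,"z": 0,"roll": 0},
  {"x": 0,"y": 0,"z": 0,"roll": 0},
  {"x": 0,"y": 0,"z": 0,"roll": 0},
  {"x": 0,"y": 0,"z": 0,"roll": 0},
  {"x": 0,"y": 0,"z": 0,"roll": 0},
])

```text
clock: 25.25
tool_pos: [0.6449, -0.0439, 0.2056]
orientation: [179.8, -0.1, -132.4]
force: [-7.5, 5.9, 0.4]
opening: 0.0118
```

```bash
python3 -c "
from plant import ctrl
from h import *
o,s,c=shot(ctrl,'w10');rel(o)"
```

```text
tray x -0.0009 y -0.0010 z 0.1924 dyaw -0.08 | F along -9.5 lat -0.7 z 0.4 t 25.25
```

View pics/w10.png

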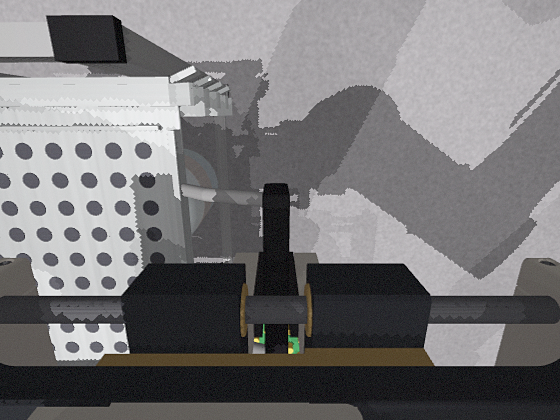

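Call:
jog_arm([
  {"x": 0,"y": 0.05,"z": 0,"roll": 0},
  {"x": 0,"y": 0.05,"z": 0,"roll": 0},
  {"x": 0,"y": 0.04,"z": 0,"roll": 0},
  {"x": 0,"y": 0,"z": 0,"roll": 0},
  {"x": 0,"y": 0,"z": 0,"roll": 0},
])

```text
clock: 25.8
tool_pos: [0.6447, -0.0435, 0.2056]
orientation: [179.9, -0.0, -132.4]
force: [-4.3, 3.2, -0.2]
opening: 0.0116
```

```bash
python3 -c "
from plant import ctrl
from h import *
o=ctrl.get_obs();rel(o)"
```

```text
tray x -0.0013 y -0.0008 z 0.1924 dyaw -0.10 | F along -5.4 lat -0.5 z -0.2 t 25.80
```

Ease off a little more, to about 3 N.

Call:
jog_arm([
  {"x": 0,"y": 0.04,"z": 0,"roll": 0},
  {"x": 0,"y": 0.04,"z": 0,"roll": 0},
  {"x": 0,"y": 0,"z": 0,"roll": 0},
  {"x": 0,"y": 0,"z": 0,"roll": 0},
])

```text
clock: 26.2
tool_pos: [0.6447, -0.0432, 0.2058]
orientation: [180.0, -0.0, -132.4]
force: [-5.0, 1.3, -1.1]
opening: 0.0118
```

```bash
python3 -c "
from plant import ctrl
from h import *
o=ctrl.get_obs();rel(o)"
```

```text
tray x -0.0016 y -0.0006 z 0.1926 dyaw -0.10 | F along -4.6 lat -2.4 z -1.1 t 26.20
```

Call:
jog_arm([
  {"x": 0,"y": 0.04,"z": 0.02,"roll": 0},
  {"x": 0,"y": 0.02,"z": 0,"roll": 0},
  {"x": 0,"y": 0,"z": 0,"roll": 0},
  {"x": 0,"y": 0,"z": 0,"roll": 0},
])

```text
clock: 26.6
tool_pos: [0.6446, -0.0429, 0.2057]
orientation: [-180.0, 0.0, -132.4]
force: [-2.1, 1.7, -0.8]
opening: 0.0119
```

```bash
python3 -c "
from plant import ctrl
from h import *
o=ctrl.get_obs();rel(o)"
```

```text
tray x -0.0018 y -0.0004 z 0.1925 dyaw -0.10 | F along -2.7 lat -0.2 z -0.8 t 26.60
```

Now about 2.7 N; release.

Call:
jog_arm([
  {"x": 0,"y": 0,"z": 0,"roll": 0},
  {"x": 0,"y": 0,"z": 0,"roll": 0},
  {"x": 0,"y": 0,"z": 0,"roll": 0},
  {"x": 0,"y": 0,"z": 0,"roll": 0},
  {"x": 0,"y": 0,"z": 0,"roll": 0},
  {"x": 0,"y": 0,"z": 0,"roll": 0},
], gripper=3.2)

```text
clock: 27.2
tool_pos: [0.6445, -0.0428, 0.2057]
orientation: [-180.0, 0.0, -132.4]
force: [-0.3, 1.1, 0.1]
opening: 0.0317
```

```bash
python3 -c "
from plant import ctrl
from h import *
o,s,c=shot(ctrl,'w11');rel(o)
import pnp
for n,roi in (('w10',(0,130,175,300)),('w11',(0,130,175,300))):
    k,r=pnp.trayinworld(n,roi,(143.7,150.1)); Rw,tw,e=r[0]; a=np.radians(YR); d=tw[:2]-RC
    print(n,k,e,tw.round(4),'rack x,y',d@[np.cos(a),np.sin(a)],d@[-np.sin(a),np.cos(a)],'yaw',np.degrees(np.arctan2(Rw[1,0],Rw[0,0]))-YR,np.degrees(np.arcsin(Rw[2,:2])))
"
```

```text
tray x -0.0020 y -0.0004 z 0.1925 dyaw -0.09 | F along -1.0 lat 0.6 z 0.1 t 27.20
w10 27 [0.0772871] [ 0.7452 -0.1348  0.1929] rack x,y -0.0006062890388537245 -0.0003514451568424238 yaw 0.05459058447677023 [0.05071248 0.09170169]
w11 25 [0.09107047] [ 0.7445 -0.1339  0.1929] rack x,y -0.0016972182096923552 -0.00019672630326935214 yaw -0.05800852907482579 [-0.01271755  0.12738078]
```

View pics/w11.png

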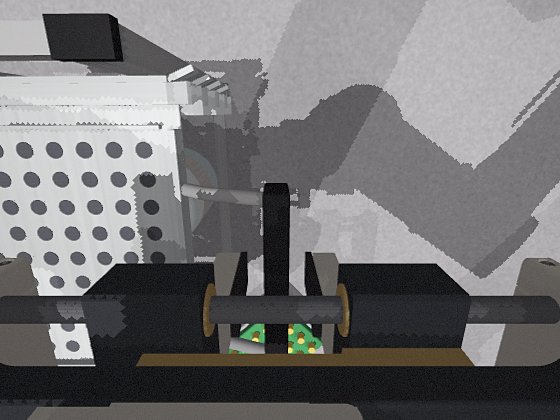

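Call:
jog_arm([
  {"x": 0,"y": -0.2,"z": 0,"roll": 0},
  {"x": 0,"y": -0.2,"z": 0,"roll": 0},
  {"x": 0,"y": -0.2,"z": 0,"roll": 0},
  {"x": 0,"y": -0.15,"z": 0,"roll": 0},
  {"x": 0,"y": -0.1,"z": 0,"roll": 0},
  {"x": 0,"y": 0,"z": 0,"roll": 0},
  {"x": 0,"y": 0,"z": 0,"roll": 0},
])

```text
clock: 27.95
tool_pos: [0.6507, -0.0485, 0.2056]
orientation: [180.0, -0.0, -132.4]
force: [0.1, 0.6, -0.7]
opening: 0.0317
```

```bash
python3 -c "
from plant import ctrl
from h import *
o=ctrl.get_obs();rel(o)"
```

```text
tray x 0.0065 y -0.0005 z 0.1924 dyaw -0.10 | F along -0.3 lat 0.5 z -0.7 t 27.95
```

Call:
jog_arm([
  {"x": 0,"y": -0.08,"z": 0,"roll": 0},
  {"x": 0,"y": -0.08,"z": 0,"roll": 0},
  {"x": 0,"y": -0.08,"z": 0,"roll": 0},
  {"x": 0,"y": 0,"z": 0,"roll": 0},
  {"x": 0,"y": 0,"z": 0,"roll": 0},
])

```text
clock: 28.45
tool_pos: [0.652, -0.0498, 0.2057]
orientation: [179.9, -0.0, -132.4]
force: [-4.8, 4.4, 2.3]
opening: 0.0318
```

```bash
python3 -c "
from plant import ctrl
from h import *
o=ctrl.get_obs();rel(o)"
```

```text
tray x 0.0082 y -0.0006 z 0.1925 dyaw -0.09 | F along -6.5 lat 0.0 z 2.3 t 28.45
```

Call:
jog_arm([
  {"x": 0,"y": -0.06,"z": 0,"roll": 0},
  {"x": 0,"y": 0,"z": 0,"roll": 0},
  {"x": 0,"y": 0,"z": 0,"roll": 0},
  {"x": 0,"y": 0,"z": 0,"roll": 0},
  {"x": 0,"y": 0,"z": 0,"roll": 0},
  {"x": 0,"y": 0,"z": 0,"roll": 0},
])

```text
clock: 29.05
tool_pos: [0.6521, -0.05, 0.2057]
orientation: [179.9, -0.0, -132.4]
force: [-5.6, 3.9, 3.6]
opening: 0.0317
```

```bash
python3 -c "
from plant import ctrl
from h import *
o=ctrl.get_obs();rel(o)"
```

```text
tray x 0.0085 y -0.0006 z 0.1925 dyaw -0.09 | F along -6.8 lat -0.9 z 3.6 t 29.05
```

Call:
jog_arm([
  {"x": 0,"y": 0.04,"z": 0,"roll": 0},
  {"x": 0,"y": 0.04,"z": 0,"roll": 0},
  {"x": 0,"y": 0.03,"z": 0,"roll": 0},
  {"x": 0,"y": 0.03,"z": 0,"roll": 0},
  {"x": 0,"y": 0.02,"z": 0,"roll": 0},
  {"x": 0,"y": 0.02,"z": 0,"roll": 0},
  {"x": 0,"y": 0.02,"z": 0,"roll": 0},
  {"x": 0,"y": 0.02,"z": 0,"roll": 0},
  {"x": 0,"y": 0.02,"z": 0,"roll": 0},
  {"x": 0,"y": 0.02,"z": 0,"roll": 0},
  {"x": 0,"y": 0.02,"z": 0,"roll": 0},
  {"x": 0,"y": 0.02,"z": 0,"roll": 0},
])

```text
clock: 30.25
tool_pos: [0.6507, -0.0485, 0.2057]
orientation: [-180.0, 0.0, -132.4]
force: [-0.4, 0.1, 0.5]
opening: 0.0323
```

```bash
python3 -c "
from plant import ctrl
from h import *
o=ctrl.get_obs();rel(o)"
```

```text
tray x 0.0064 y -0.0005 z 0.1925 dyaw -0.10 | F along -0.3 lat -0.2 z 0.5 t 30.25
```

Call:
jog_arm([
  {"x": 0,"y": 0.1,"z": 0,"roll": 0},
  {"x": 0,"y": 0.2,"z": 0,"roll": 0},
  {"x": 0,"y": 0.3,"z": 0,"roll": 0},
  {"x": 0,"y": 0.25,"z": 0,"roll": 0},
  {"x": 0,"y": 0,"z": 0,"roll": 0},
  {"x": 0,"y": 0,"z": -1,"roll": 0},
  {"x": 0,"y": 0,"z": -2,"roll": 0},
  {"x": 0,"y": 0,"z": -3,"roll": 0},
  {"x": 0,"y": 0,"z": -3,"roll": 0},
  {"x": 0,"y": 0,"z": -3,"roll": 0},
  {"x": 0,"y": 0,"z": 0,"roll": 0},
  {"x": 0,"y": 0,"z": 0,"roll": 0},
])

```text
clock: 31.45
tool_pos: [0.6447, -0.0427, 0.3272]
orientation: [-179.9, 0.1, -132.4]
force: [0.1, 0.3, -0.9]
opening: 0.0321
```

```bash
python3 -c "
from plant import ctrl
from h import *
o,s,c=shot(ctrl,'w12');rel(o)
for n in ['scene','top']:
    s=ctrl.snapshot(n); cv2.imwrite(f'pics/{n}12.png',s['image'][:,:,::-1])
i=cv2.imread('pics/scene12.png')[130:330,130:390]; cv2.imwrite('pics/scene12z.png',cv2.resize(i,None,fx=3,fy=3,interpolation=cv2.INTER_CUBIC))
"
```

```text
tray x -0.0018 y -0.0002 z 0.3140 dyaw -0.10 | F along -0.1 lat 0.3 z -0.9 t 31.45
```

View pics/w12.png

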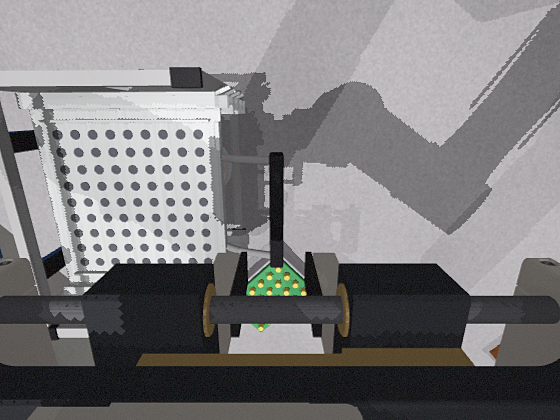

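View pics/scene12z.png

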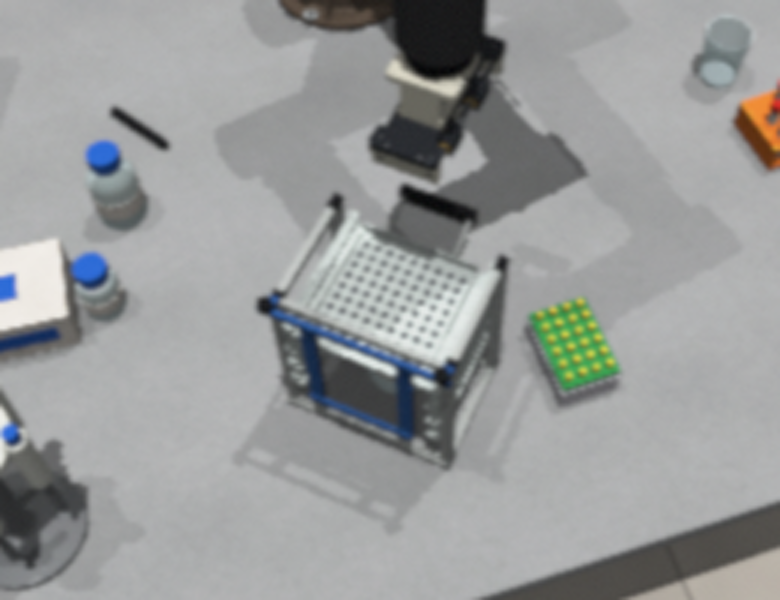

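```bash
python3 -c "
import cv2,numpy as np
i=cv2.imread('pics/w12.png')[80:280,0:240]; cv2.imwrite('pics/w12z.png',cv2.resize(i,None,fx=3,fy=3,interpolation=cv2.INTER_CUBIC))
from h import *
from sag import blobs
c=load('w12'); b=blobs('w12',(45,120,210,262))
P=np.array([ray(c,p[:2],.195) for p in b]); a=np.radians(YR); d=P[:,:2]-RC
print(len(b),np.sort(d@[np.cos(a),np.sin(a)])[::4].round(4),np.sort(d@[-np.sin(a),np.cos(a)])[::4].round(4))"
```

```text
65 [-0.0656 -0.0655 -0.0495 -0.0494 -0.0334 -0.0333 -0.0174 -0.0173 -0.0013
 -0.0012  0.0148  0.0149  0.0308  0.0309  0.0468  0.0469  0.092 ] [-0.0644 -0.0643 -0.0484 -0.0483 -0.0323 -0.0322 -0.0161 -0.016  -0.0001
 -0.      0.0159  0.016   0.0321  0.0321  0.048   0.0482  0.0578]
```

View pics/w12z.png

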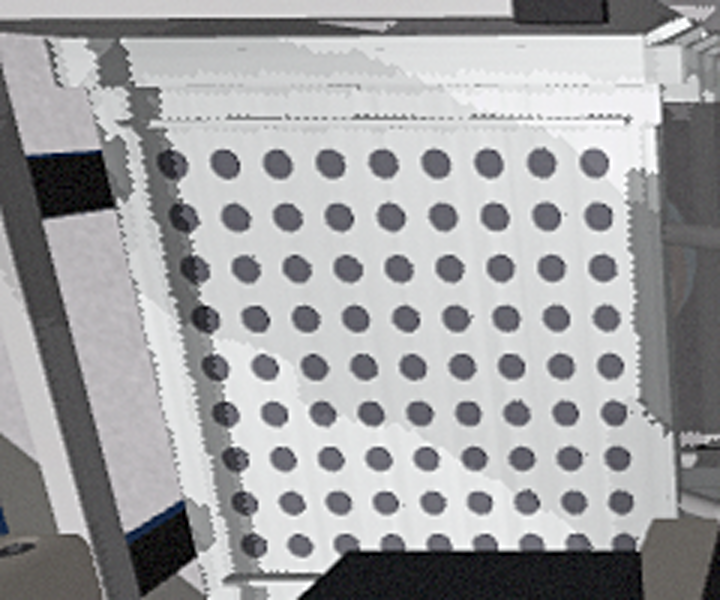

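```bash
python3 -c "
from plant import ctrl
print(ctrl.close_job())"
```

```text
the job is handed in; nothing more can be done
None
```

The tray is lying in the top pair of runners (ledge at 192 mm), up against the back stop, and released. I handed the job in at about 31.5 s. No verdict came back.

- **Which runners:** the bottle inside the rack is the large one. Its cap height agreed in three camera views, so only the 192 mm ledge clears it.
- **Insertion:** I took the tray by the black grip; it showed no measurable sag (0.08°). It slid in with under about 2 N along the runners. I felt the ledge at about 192 mm.
- **Push:** the bumpers were met close to the deepest clamp setting. I held the tray there with about 9.5 N at the wrist for roughly 0.7 s, and no reading along the push went above that. After letting go I pressed the bar again with the open finger at about 6.8 N, then backed off slowly so that friction would keep the tray against the stop.
- **Last checks:**
  - The tray is at rack x of about -1.3 mm and y of about 0.
  - Just after release it was square within 0.1° and flat within 0.13°, with its underside at 192.9 mm.
  - The last wrist picture shows both bumpers at the rear edge, and the fingers are clear above it.
  - The bottles and boxes in the last scene view look unmoved.
- **Less certain:** the remaining contact with the stop cannot be measured once released. After the first release the tray had crept back about 1.1 mm to the edge of contact, which is why I pressed again. The position figures from different views differ by up to about 1 mm.

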